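# Make up two microscopy kits

## Task

Make up the two microscopy kits. In the long narrow tray, lay the slide carton flat in the long compartment with the square cover-glass carton lying flat and centred on top of it, and stand the white squeeze bottle in the short compartment; in the broad tray, stand the dropper bottle (the one with the teat) in the larger compartment and the smallest bottle in the smaller one. Everything must rest fully down inside its compartment; keep the bottles upright throughout, and leave the specimen cup standing where it is.

Things in the scene. Friction and masses are not known exactly. Their poses are not given: they have to be found in the camera images.
- long_tray: Fixed open stainless kit tray, the longer and narrower of the two: 60 (x) x 168 (y) x 14 mm high. Origin at the centre of its underside. Floor 4 mm thick, walls 4 mm thick that rise 10 mm above the floor. Two compartments, both 52 mm wide in x: the long one 100 mm in y, centred at y = -30 mm; the short one 56 mm in y, centred at y = +52 mm.
- broad_tray: Fixed open stainless kit tray, the shorter and broader of the two: 84 (x) x 126 (y) x 14 mm high. Origin at the centre of its underside. Floor 4 mm thick, walls 4 mm thick that rise 10 mm above the floor. Two compartments, both 76 mm wide in x: the large one 70 mm in y, centred at y = -24 mm; the small one 44 mm in y, centred at y = +37 mm.
- slide_carton: Loose oblong pale carton of microscope slides lying flat: 32 (x) x 82 (y) x 27 mm high, 0.10 to 0.21 kg. Origin at the centre of its underside. Grasp across the 32 mm.
- cover_carton: Loose small flat square pale carton of cover glasses: 34 x 34 x 14 mm high, about 30 g. Origin at the centre of its underside, x and y along its sides.
- squeeze_bottle: Loose white round squeeze bottle, the widest of the three bottles, without a teat: 35 mm diameter body up to 66 mm, then a 21 mm cap, 78 mm high in all, about 55 g. Origin at the centre of its underside, z up along its axis. 
- dropper_bottle: Loose brown round bottle with a thin rubber teat on top: 31 mm diameter body up to 56 mm, then an 18.6 mm cap up to 67 mm and a 9 mm teat, 85 mm high in all, about 50 g. Origin at the centre of its underside, z up along its axis. 
- small_bottle: Loose brown round bottle, the smallest of the three, with a plain black cap and no teat: 28 mm diameter body up to 50 mm, then a 17 mm cap, 59 mm high in all, about 35 g. Origin at the centre of its underside, z up along its axis. 
- specimen_cup: Loose white specimen cup with a screw lid, standing among the stock; not part of either kit, to be left alone: 56 mm body, 63 mm lid, 69 mm high. Origin at the centre of its underside, z up along its axis. (Fixed obstacles round the work: a printer 0.27 m high fills x 0.45 to 0.84, y below -0.41 m; a sharps bin near x 0.68, y -0.32; binders 0.32 m high at x over 0.64, y over 0.29.)
There are look-alikes about, which are no part of the job. What is shaped like the cover_carton but blue is not meant.

How it is judged:
By the outcome, as a careful person would: the job done as asked, in the order asked, and still so for the second after the job is handed in, with the robot touching nothing.
It also fails if it takes over 120 s, if anything falls off the work surface, if the arm or the gripper's body presses on something with over 40 N, if the wrist force passes 120 N, or if a joint passes its speed limit or range.

## Robot

A 6-joint arm with a two-finger parallel gripper is mounted at the origin on a cart in front of the work surface, level with it; the furniture and walls round the work are solid. World frame = base frame: x ahead of the robot, y to its left, z up, the work surface at z = 0. Lengths are in m, angles in rad, forces in N, time in s.
With the tool pointing down it reaches from about 0.275 to 0.775 m from the base axis. Payload 14.6 kg.
Tool frame: the origin (TCP) lies midway between the tips of the shut fingers; the grasp point (between the pads) lies behind it (manip.grasp_offset is the z of the grasp point in the tool frame, in m); z points along the fingers, x is the direction in which the jaws open and shut, and the axes are right-handed (so a half turn about z gives the same grasp; the last joint's range is limited). The gripper opens to 85 mm and grips with 20 to 120 N. Pads are 22 mm wide; open, the fingers measure 114 mm over their backs; the gripper's body (76 mm by 85 mm) begins 54 mm behind the grasp point. The pads swing forward as they close: fully open they stand 13 mm farther back than shut.
Start: joints at [-1.38, 0.263, -0.048, 1.259, 0, 1.415], TCP at [0.178, -0.494, 0.192] pointing down, gripper open.
Joint ranges: [-2.65, 2.65], [-0.89, 1.7], [-1.18, 1.37], [-2.13, 2.11], [-1.35, 1.29], [-3.14, 3.14]. Speed limits (rad/s): [1.89, 1.89, 2.57, 2.79, 3.14, 3.14].

## Interface

Orientations are given as a rotation vector (axis times angle).
In Python, from rig import manip, snapshot gives the robot as it stands.
- The arm moves only by the tool move_arm, never from a script. Its argument "increments" is one flat list of numbers, 7 for each row, row after row: the finger opening in mm, from 0 to 85.4, then the shift along the world's x, y, z in mm, then the turn, a rotation vector about the world's x, y, z in degrees. A call has 1 to 5 rows; each row is the pose to reach, as a shift and turn from the pose commanded when the call began; what a row does not reach only later rows make up. A row lasts 1/12 s, in which the tool goes at most 41.7 mm and 7.16 degrees, less where a joint would pass 70% of its speed; a pose out of reach is approached as far as the arm can. A call with a gripper value outside its range is refused whole. The fingers move at their own pace and stop on an object; "force" is the grip in N (left out, the last holds). Time passes only in rows, so rows that repeat a pose let the fingers close. It gives the time, the measured TCP pose, the force and the opening at its end, in the units of the state.
- manip.read_state(): the state, without advancing time (a new reading comes with each control period).
- snapshot(name): name is "scene" or "side" or "wrist"; returns a dict with "frame" (400x640x3 uint8, blue, green, red), "K" (3x3 intrinsics, pixels), "R" (3x3) and "t" (3): a world point X has camera coordinates R X + t; the wrist camera has in their place "mount" (4x4, takes a point from camera to tool coordinates, whose origin is the TCP and whose axes are the tool frame's). Camera axes: x right, y down, z forward; pixel columns grow to the right and rows downward; lengths in m; the calibration is good to about 2 mm. A picture is of the moment at which its call begins: read the wrist's pose just before it. There is no depth.
- manip.hand_in(): hands the job in, once; it reports no verdict.
The state is a dict: "time": time; "q": joint angles; "qvel": joint speeds; "joint_torque": joint torques, N m; "tcp_pos": TCP position; "tool_rot": TCP orientation; "wrist_force": force on the tool from outside, world axes, zero at the start; "wrist_torque": the same for the moment, N m; "grip_width": finger opening in m.
Only numpy, scipy, OpenCV 4.12 (cv2) and the standard library are available. Lean on these libraries where they do the work, as an engineer would, in place of code of your own. Each camera call takes 0.05 s, during which the arm holds its last target.

## Working session

There is one attempt and no reset: what is moved stays moved. The work goes in short steps, Python scripts to look and compute and a tool call to move; the robot and the scene stay as the last step left them, time stands still between calls to the robot, and variables do not carry over. Pictures are saved under pics/ and viewed, and the job is handed in when it is done.

Besides the shell and the picture viewer there is one more tool, called after "Call:" as name(argument=value, ...) on one line, values as JSON. move_arm: Moves the arm, as the interface text tells. Its arguments: {"type":"object","properties":{"increments":{"type":"array"},"force":{"type":"number"}},"required":["increments"]}

```bash
ls; mkdir -p pics; cat > h.py <<'E'
import numpy as np, cv2, pickle
from rig import manip, snapshot
E
python3 - <<'E'
from h import *
s=manip.read_state()
print(s, manip.grasp_offset)
for n in ["scene","side","wrist"]:
    d=snapshot(n); cv2.imwrite(f"pics/{n}0.png",d["frame"]); pickle.dump(d,open(f"{n}0.pkl","wb"))
    print(n,{k:np.round(v,4).tolist() for k,v in d.items() if k!="frame"})
E
```

```text
pics
{'time': 0.0, 'q': array([-1.38031174e+00,  2.63517543e-01, -4.89201578e-02,  1.25942232e+00,
        4.78938584e-06,  1.41549502e+00]), 'qvel': array([ 0.0005314 , -0.00015366, -0.00116233,  0.00058782, -0.00098525,
       -0.00192938]), 'joint_torque': array([ 2.53121558e-03, -6.37623096e+01,  3.84566367e+01,  1.39059764e-02,
        1.02119793e-04, -3.78363768e-05]), 'tcp_pos': array([ 0.17787657, -0.49361089,  0.19183408]), 'tool_rot': array([-2.56987594e+00,  1.80573462e+00,  1.19656083e-03]), 'wrist_force': array([1.23681432, 0.56226271, 0.2350022 ]), 'wrist_torque': array([-0.01205567,  0.00619164,  0.01127897]), 'grip_width': 0.08514706234774207} -0.0187
scene {'K': [[474.2185, 0.0, 315.2489], [0.0, 474.2185, 199.1933], [0.0, 0.0, 1.0]], 'R': [[0.5531, -0.8329, -0.0194], [-0.5244, -0.3299, -0.785], [0.6474, 0.4443, -0.6192]], 't': [-0.2764, 0.3073, 0.7667]}
side {'K': [[394.127, 0.0, 321.9285], [0.0, 394.127, 196.4928], [0.0, 0.0, 1.0]], 'R': [[0.9992, 0.034, -0.0187], [0.0026, -0.5389, -0.8423], [-0.0388, 0.8417, -0.5386]], 't': [-0.5346, 0.0514, 0.8879]}
wrist {'K': [[344.5052, 0.0, 321.7999], [0.0, 344.5052, 195.0849], [0.0, 0.0, 1.0]], 'mount': [[1.0, -0.0011, -0.0011, 0.0005], [0.0014, 0.9486, 0.3164, -0.0805], [0.0007, -0.3164, 0.9486, -0.1821], [0.0, 0.0, 0.0, 1.0]]}
```

View pics/scene0.png

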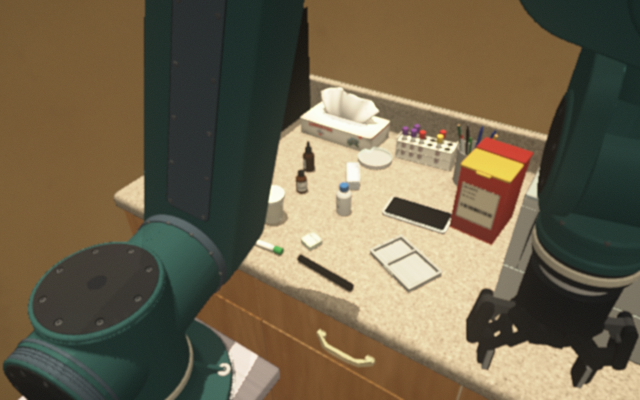

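View pics/side0.png

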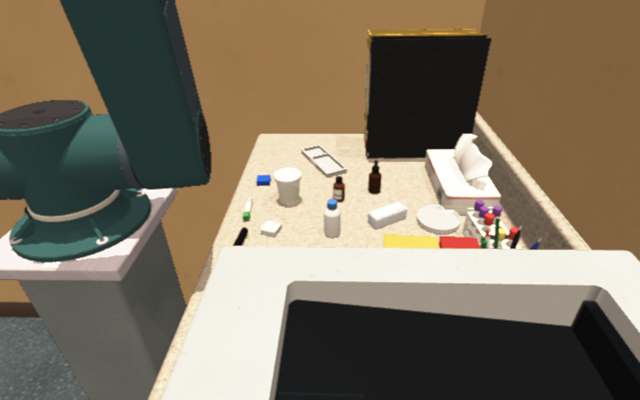

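View pics/wrist0.png

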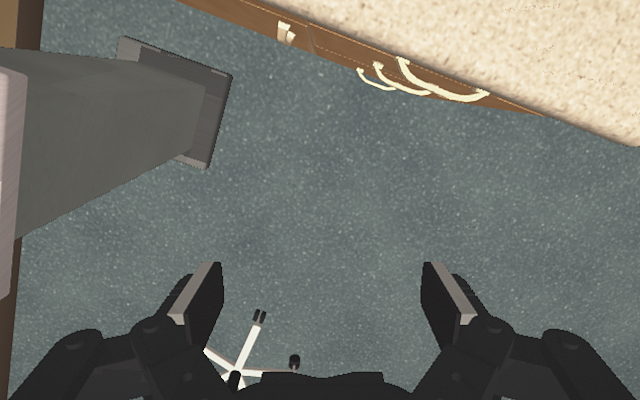

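```bash
cat >> h.py <<'E'
from scipy.spatial.transform import Rotation as Rot
def bp(d,px,z=0.0):
    K,R,t=d["K"],d["R"],d["t"]
    px=np.atleast_2d(np.array(px,float)); r=np.c_[(px[:,0]-K[0,2])/K[0,0],(px[:,1]-K[1,2])/K[1,1],np.ones(len(px))]
    w=r@R; c=-R.T@t
    s=(z-c[2])/w[:,2]; return c+w*s[:,None]
def proj(d,X):
    X=np.atleast_2d(X); c=X@d["R"].T+d["t"]; p=c@d["K"].T; return p[:,:2]/p[:,2:]
def wrist(name):
    s=manip.read_state(); d=snapshot("wrist")
    T=np.eye(4); T[:3,:3]=Rot.from_rotvec(s["tool_rot"]).as_matrix(); T[:3,3]=s["tcp_pos"]
    M=T@d["mount"]; Ri=np.linalg.inv(M); d["R"]=Ri[:3,:3]; d["t"]=Ri[:3,3]
    cv2.imwrite(f"pics/{name}.png",d["frame"]); pickle.dump(d,open(name+".pkl","wb")); return d
def load(n): return pickle.load(open(n+".pkl","rb"))
E
python3 - <<'E'
from h import *
a=load("scene0"); b=load("side0")
cv2.imwrite("pics/c1.png",cv2.resize(a["frame"][130:300,230:470],None,fx=3.3,fy=3.3,interpolation=cv2.INTER_CUBIC))
cv2.imwrite("pics/c2.png",cv2.resize(b["frame"][130:260,220:480],None,fx=3,fy=3,interpolation=cv2.INTER_CUBIC))
for n,p in dict(cover=(311,245),squeeze=(344,213),small=(301,191),drop=(308,169),slide=(353,182),cup=(276,220),btray=(405,264),tablet=(418,213)).items(): print(n,bp(a,p)[0].round(3))
for n,p in dict(cover=(271,232),squeeze=(332,234),small=(339,200),drop=(375,191),slide=(388,221),cup=(289,204),blue=(264,183),ltray=(323,160)).items(): print(n,bp(b,p)[0].round(3))
E
```

```text
cover [ 0.423 -0.04   0.   ]
squeeze [ 0.553 -0.045  0.   ]
small [ 0.569  0.088 -0.   ]
drop [0.657 0.128 0.   ]
slide [ 0.67  -0.002  0.   ]
cup [0.448 0.074 0.   ]
btray [ 0.48  -0.234  0.   ]
tablet [ 0.644 -0.19   0.   ]
cover [ 0.428 -0.042  0.   ]
squeeze [ 0.558 -0.048  0.   ]
small [0.573 0.083 0.   ]
drop [0.661 0.123 0.   ]
slide [ 0.679 -0.001  0.   ]
cup [0.456 0.065 0.   ]
blue [0.381 0.161 0.   ]
ltray [0.528 0.289 0.   ]
```

View pics/c1.png

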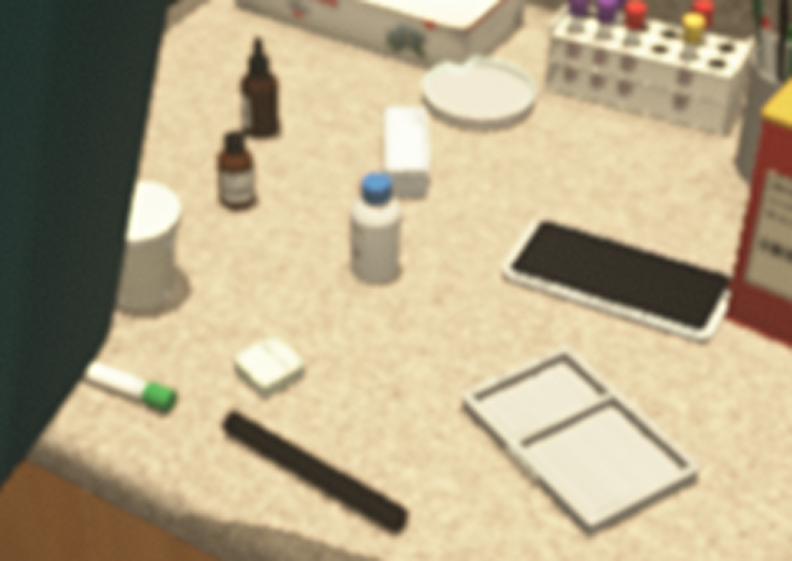

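View pics/c2.png

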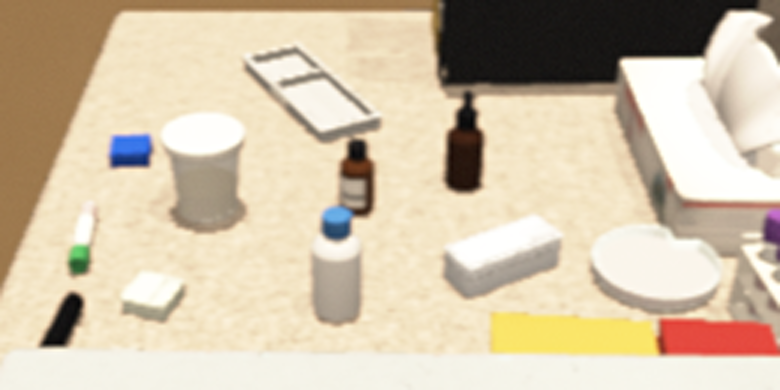

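Call:
move_arm(increments=[85, 80, 150, 120, 0, 0, 35, 85, 80, 170, 120, 0, 0, 35, 85, 80, 170, 120, 0, 0, 35, 85, 80, 170, 120, 0, 0, 35, 85, 80, 170, 120, 0, 0, 35])

```text
time: 0.57
tcp_pos: [0.2529, -0.3335, 0.3054]
tool_rot: [-2.997, 0.941, 0.0]
wrist_force: [1.5, -0.5, 0.3]
grip_width: 0.0848
```

Call:
move_arm(increments=[85, 80, 170, 40, 0, 0, 35, 85, 80, 170, 40, 0, 0, 35, 85, 80, 170, 40, 0, 0, 35, 85, 80, 170, 40, 0, 0, 35, 85, 80, 170, 40, 0, 0, 35])

```text
time: 0.98
tcp_pos: [0.3333, -0.1624, 0.3455]
tool_rot: [3.141, 0.007, 0.002]
wrist_force: [-0.2, -0.8, 0.8]
grip_width: 0.0849
```

Call:
move_arm(increments=[85, 80, 154, 0, 0, 0, 35, 85, 80, 154, 0, 0, 0, 35, 85, 80, 154, 0, 0, 0, 35, 85, 80, 154, 0, 0, 0, 35, 85, 80, 154, 0, 0, 0, 35])

```text
time: 1.4
tcp_pos: [0.4141, -0.0067, 0.3442]
tool_rot: [-2.992, -0.955, -0.0]
wrist_force: [1.0, -0.8, 1.1]
grip_width: 0.0847
```

Call:
move_arm(increments=[85, 0, 0, 0, 0, 0, 35, 85, 0, 0, 0, 0, 0, 35, 85, 0, 0, 0, 0, 0, 35, 85, 0, 0, 0, 0, 0, 35, 85, 0, 0, 0, 0, 0, 35])

```text
time: 1.82
tcp_pos: [0.4127, -0.0112, 0.3444]
tool_rot: [-2.57, -1.806, 0.0]
wrist_force: [0.4, 0.3, 0.0]
grip_width: 0.085
```

Call:
move_arm(increments=[85, 0, 0, 0, 0, 0, 20.2, 85, 0, 0, 0, 0, 0, 20.2, 85, 0, 0, 0, 0, 0, 20.2, 85, 0, 0, 0, 0, 0, 20.2])

```text
time: 2.15
tcp_pos: [0.4127, -0.0112, 0.3444]
tool_rot: [-2.216, -2.227, 0.0]
wrist_force: [0.3, 0.6, -0.7]
grip_width: 0.0852
```

```bash
python3 - <<'E'
from h import *
s=manip.read_state(); print(s["time"],s["q"].round(3),s["tcp_pos"],s["tool_rot"])
wrist("w1")
a=snapshot("scene"); b=snapshot("side")
pickle.dump(a,open("scene1.pkl","wb"));pickle.dump(b,open("side1.pkl","wb"))
cv2.imwrite("pics/scene1.png",a["frame"])
E
```

```text
2.15 [-0.225  0.066  0.113  1.619  0.    -0.23 ] [ 0.4126734  -0.0112297   0.34436895] [-2.21554534e+00 -2.22686261e+00  2.26120190e-04]
```

View pics/w1.png

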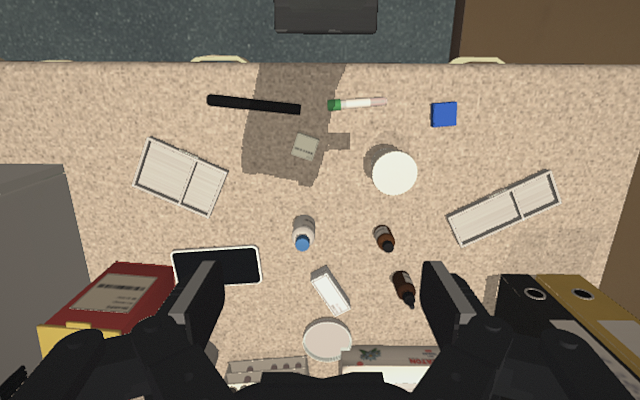

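```bash
python3 - <<'E'
from h import *
f=load("w1")["frame"]
def c(x,y,w,h,k=6): return cv2.resize(f[y:y+h,x:x+w],None,fx=k,fy=k,interpolation=cv2.INTER_CUBIC)
cv2.imwrite("pics/t1.png",c(125,130,110,90)); cv2.imwrite("pics/t2.png",c(440,165,125,85))
cv2.imwrite("pics/t3.png",c(275,125,60,40,10)); cv2.imwrite("pics/t4.png",c(280,205,150,115,5))
E
```

```text
(no output)
```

View pics/t1.png

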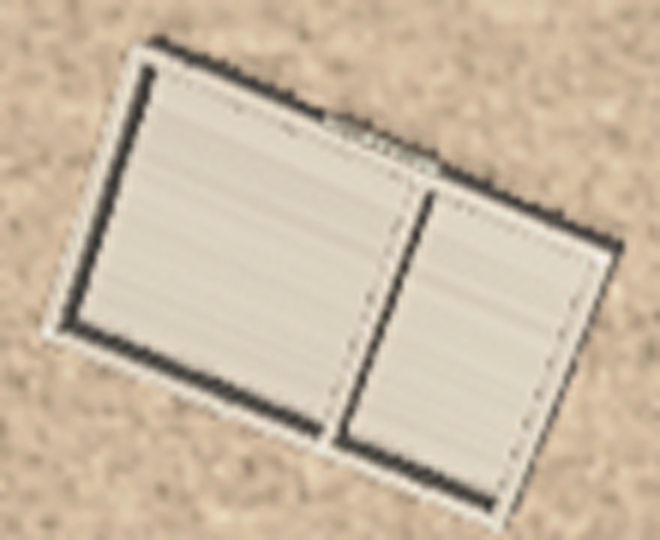

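View pics/t2.png

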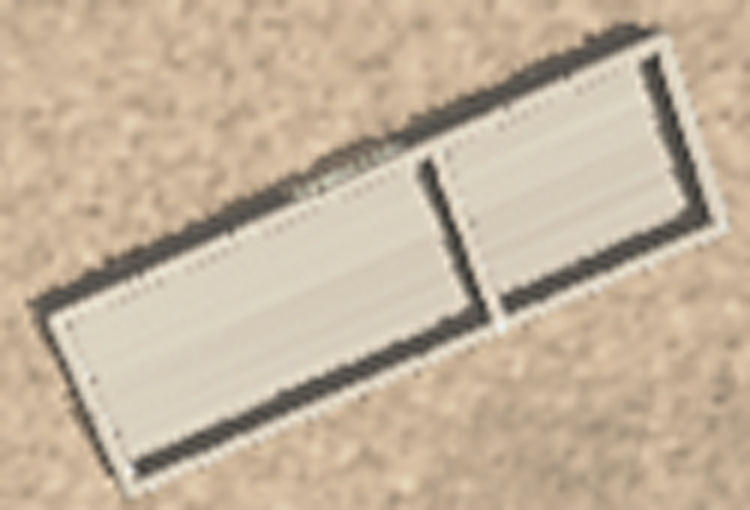

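View pics/t3.png

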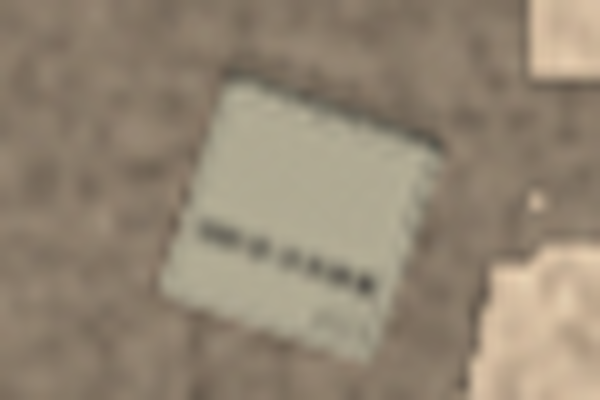

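View pics/t4.png

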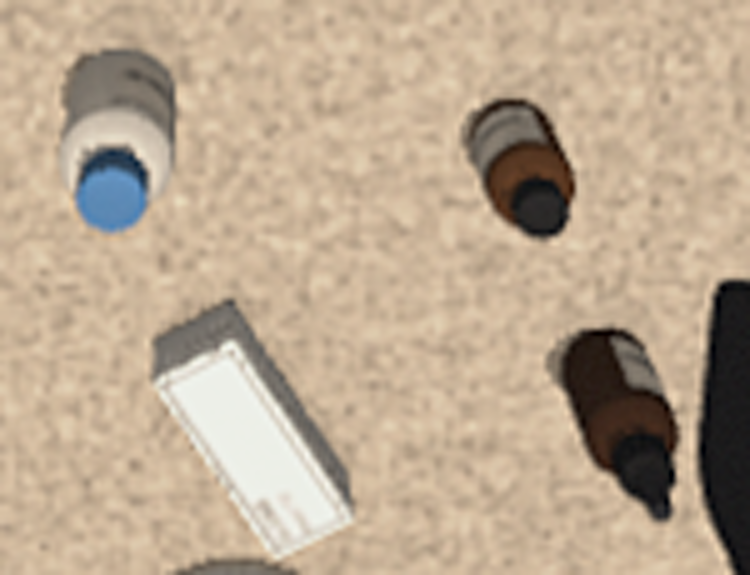

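```bash
python3 - <<'E'
from h import *
d=load("w1")
def px(l,o,k): return np.array(o)+(np.array(l)+.5)/k-.5
def box(n,l,o,k,z):
    P=bp(d,px(l,o,k),z)[:,:2]; c=P.mean(0); e=[P[(i+1)%4]-P[i] for i in range(4)]
    print(n,(c*1000).round(1),"len",[round(np.linalg.norm(x)*1000,1) for x in e],"ang",[round(np.degrees(np.arctan2(x[1],x[0])),1) for x in e])
    s0,s1=load("scene1"),load("side1")
    for q in (s0,s1): print("   ",proj(q,[*c,z]).round(1))
box("broad",[(138,42),(618,250),(505,527),(45,335)],(125,130),6,.014)
box("long",[(45,315),(668,33),(727,230),(128,493)],(440,165),6,.014)
box("cover",[(235,80),(440,150),(370,360),(160,290)],(275,125),10,.014)
box("slide",[(235,340),(355,518),(278,555),(157,383)],(280,205),5,.027)
for n,p,z in [("sq",(112,197),.078),("sm",(541,208),.059),("dr",(660,508),.085)]:
    X=bp(d,px([p],(280,205),5),z); print(n,(X*1000).round(1),[proj(load(q),X).round(1) for q in ("scene1","side1")])
E
```

```text
broad [ 475.  -231.1] len [np.float64(125.8), np.float64(84.5), np.float64(125.4), np.float64(83.8)] ang [np.float64(65.3), np.float64(-25.5), np.float64(-115.0), np.float64(154.7)]
    [[403.2 260. ]]
    [[281.7 294.2]]
long [525.1 278.3] len [np.float64(168.9), np.float64(59.7), np.float64(166.7), np.float64(60.1)] ang [np.float64(117.5), np.float64(26.8), np.float64(-62.4), np.float64(-151.1)]
    [[230.6 171.7]]
    [[321.7 157.2]]
cover [424.9 -37.4] len [np.float64(32.0), np.float64(33.6), np.float64(33.3), np.float64(33.7)] ang [np.float64(71.3), np.float64(-18.4), np.float64(-108.6), np.float64(159.4)]
    [[310.3 239.2]]
    [[269.1 225.3]]
slide [674.3   4.8] len [np.float64(81.0), np.float64(30.3), np.float64(79.8), np.float64(30.6)] ang [np.float64(31.0), np.float64(-59.8), np.float64(-148.7), np.float64(122.4)]
    [[352.  171.6]]
    [[386.2 209.4]]
sq [[554.2 -39.8  78. ]] [array([[342.9, 185.1]]), array([[330.1, 200.8]])]
sm [[566.9  88.   59. ]] [array([[299.7, 171.9]]), array([[336.6, 177.3]])]
dr [[654.3 124.9  85. ]] [array([[307.2, 142. ]]), array([[374. , 159.8]])]
```

View pics/scene1.png

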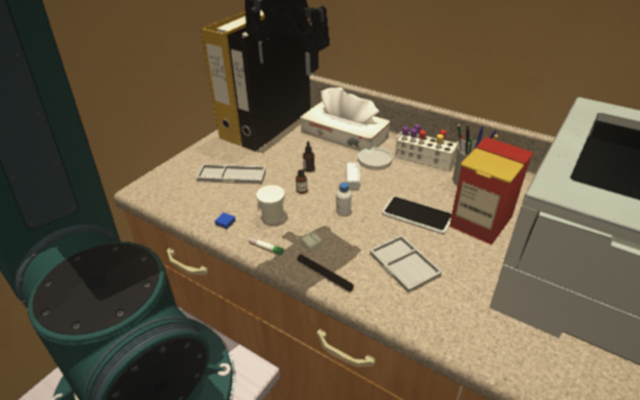

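Call:
move_arm(increments=[70, 160, 10, -120, 0, 0, 30.9, 70, 160, 10, -120, 0, 0, 30.9, 70, 160, 10, -120, 0, 0, 30.9, 70, 160, 10, -120, 0, 0, 30.9, 70, 160, 10, -120, 0, 0, 30.9])

```text
time: 2.72
tcp_pos: [0.5744, -0.001, 0.2222]
tool_rot: [-1.543, -2.736, 0.001]
wrist_force: [-0.1, -1.2, 0.6]
grip_width: 0.0702
```

Call:
move_arm(increments=[70, 101.6, 6, -124, 0, 0, 0, 70, 101.6, 6, -124, 0, 0, 0, 70, 101.6, 6, -124, 0, 0, 0, 70, 101.6, 6, -124, 0, 0, 0, 70, 101.6, 6, -124, 0, 0, 0])

```text
time: 3.13
tcp_pos: [0.6747, 0.0051, 0.0934]
tool_rot: [-1.55, -2.725, 0.004]
wrist_force: [0.2, 0.2, -1.9]
grip_width: 0.0702
```

```bash
python3 - <<'E'
from h import *
s=manip.read_state(); print(s["time"],s["q"].round(3),s["tcp_pos"],s["tool_rot"])
wrist("w2")
E
```

```text
3.1333 [-0.113  0.566  0.178  1.19   0.    -0.65 ] [0.67472279 0.00511741 0.09344998] [-1.5496316  -2.72498786  0.00436004]
```

View pics/w2.png

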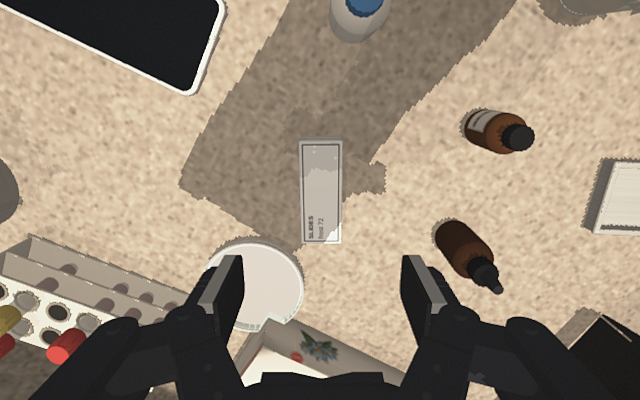

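```bash
python3 - <<'E'
from h import *
d=load("w2"); f=d["frame"]
cv2.imwrite("pics/t5.png",cv2.resize(f[120:260,270:370],None,fx=4,fy=4,interpolation=cv2.INTER_CUBIC))
s=manip.read_state(); print(s["tcp_pos"])
E
```

```text
[0.67386708 0.00497892 0.0965384 ]
```

View pics/t5.png

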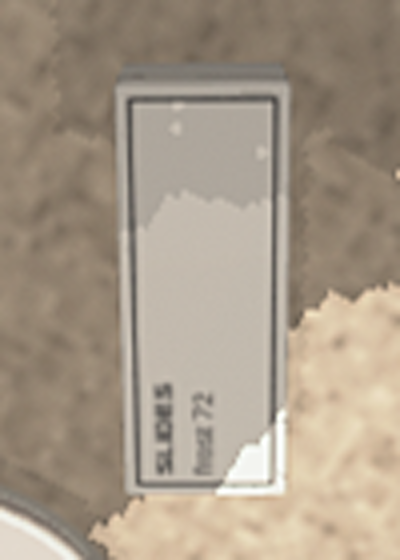

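```bash
cat >> h.py <<'E'
def px(l,o,k): return np.array(o)+(np.array(l)+.5)/k-.5
def box(d,n,l,o,k,z):
    P=bp(d,px(l,o,k),z)[:,:2]; c=P.mean(0); e=[P[(i+1)%4]-P[i] for i in range(4)]
    print(n,(c*1000).round(1),"len",[round(float(np.linalg.norm(x)*1000),1) for x in e],"ang",[round(float(np.degrees(np.arctan2(x[1],x[0]))),1) for x in e])
E
python3 - <<'E'
from h import *
d=load("w2")
box(d,"slide",[(117,84),(292,80),(287,494),(130,495)],(270,120),4,.027)
E
```

```text
slide [674.5   4.5] len [31.6, 82.4, 31.3, 81.9] ang [121.9, 31.1, -59.1, -148.7]
```

Call:
move_arm(increments=[70, 0.5, 0, -40, 0, 0, 0, 70, 0.5, 0, -72, 0, 0, 0, 70, 0.5, 0, -83, 0, 0, 0, 70, 0.5, 0, -83, 0, 0, 0, 70, 0.5, 0, -83, 0, 0, 0], force=50)

```text
time: 3.6
tcp_pos: [0.6751, 0.0046, 0.0193]
tool_rot: [1.55, 2.732, 0.001]
wrist_force: [-0.1, 0.4, 0.7]
grip_width: 0.0698
```

Call:
move_arm(increments=[20, 0, 0, 0, 0, 0, 0, 20, 0, 0, 0, 0, 0, 0, 20, 0, 0, 0, 0, 0, 0, 20, 0, 0, 0, 0, 0, 0, 20, 0, 0, 0, 0, 0, 0])

```text
time: 4.02
tcp_pos: [0.6751, 0.0047, 0.0181]
tool_rot: [1.549, 2.732, 0.0]
wrist_force: [-0.1, 0.6, 0.1]
grip_width: 0.02
```

```bash
python3 - <<'E'
from h import *
s=manip.read_state(); print(s["time"],s["tcp_pos"],s["grip_width"],s["wrist_force"])
wrist("w3"); b=snapshot("side"); cv2.imwrite("pics/s3.png",cv2.resize(b["frame"][100:260,260:500],None,fx=3,fy=3))
E
```

```text
4.0167 [0.67511939 0.00469683 0.01808053] 0.020036850647444912 [-0.09460143  0.63558413  0.10555976]
```

View pics/w3.png

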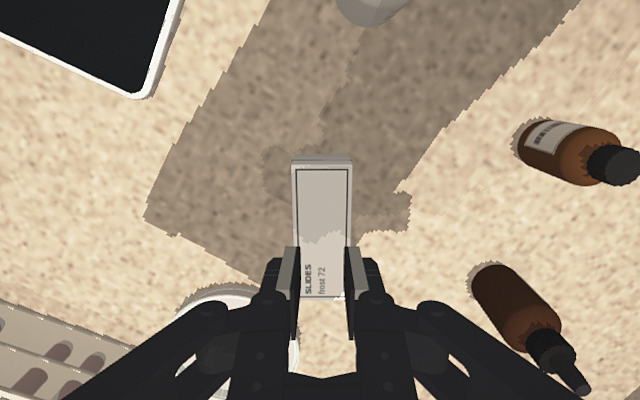

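View pics/s3.png

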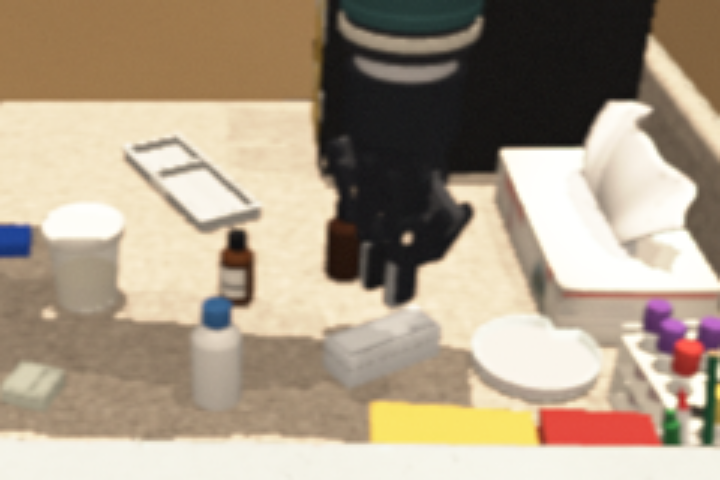

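```bash
python3 - <<'E'
from h import *
b=load("side0"); w=load("w3")
R=Rot.from_rotvec([1.549,2.732,0]).as_matrix()
xt=R[:,0]
for z in (.02,.027,.03,.035,.04,.05):
  for sgn in (-1,1):
    P=np.array([.6751,.0047,z])+sgn*.010*xt; print(z,sgn,P.round(3),proj(b,P).round(1),proj(w,P).round(1))
E
```

```text
0.02 -1 [ 0.68  -0.004  0.02 ] [[389.2 214.3]] [[304.9 231.8]]
0.02 1 [0.67  0.013 0.02 ] [[383.6 209.8]] [[339.9 231.8]]
0.027 -1 [ 0.68  -0.004  0.027] [[389.4 211.7]] [[304.4 237.1]]
0.027 1 [0.67  0.013 0.027] [[383.8 207.1]] [[340.6 237.1]]
0.03 -1 [ 0.68  -0.004  0.03 ] [[389.5 210.5]] [[304.1 239.5]]
0.03 1 [0.67  0.013 0.03 ] [[383.9 206. ]] [[340.9 239.4]]
0.035 -1 [ 0.68  -0.004  0.035] [[389.7 208.6]] [[303.6 243.6]]
0.035 1 [0.67  0.013 0.035] [[384.  204.1]] [[341.4 243.6]]
0.04 -1 [ 0.68  -0.004  0.04 ] [[389.9 206.6]] [[303.2 248. ]]
0.04 1 [0.67  0.013 0.04 ] [[384.2 202.2]] [[341.9 247.9]]
0.05 -1 [ 0.68  -0.004  0.05 ] [[390.2 202.7]] [[302.1 257.5]]
0.05 1 [0.67  0.013 0.05 ] [[384.5 198.3]] [[343.  257.4]]
```

```bash
python3 - <<'E'
from h import *
w=load("w3"); f=w["frame"].copy()
import itertools
K=w["K"]; Mi=np.linalg.inv(w["mount"])
def pt(x,y,z):
    c=Mi@np.array([x,y,z,1]); p=K@c[:3]; return p[:2]/p[2]
for z in (0,-.0187,-.0374): print(z,[pt(x,y,z).round(0).tolist() for x in(-.01,.01) for y in (-.011,.011)])
cv2.imwrite("pics/t6.png",cv2.resize(f[220:400,220:430],None,fx=3.7,fy=3.3,interpolation=cv2.INTER_CUBIC))
E
```

```text
0 [[305.0, 213.0], [305.0, 248.0], [340.0, 213.0], [339.0, 248.0]]
-0.0187 [[303.0, 226.0], [304.0, 264.0], [342.0, 226.0], [341.0, 264.0]]
-0.0374 [[301.0, 242.0], [302.0, 283.0], [344.0, 242.0], [343.0, 283.0]]
```

View pics/t6.png

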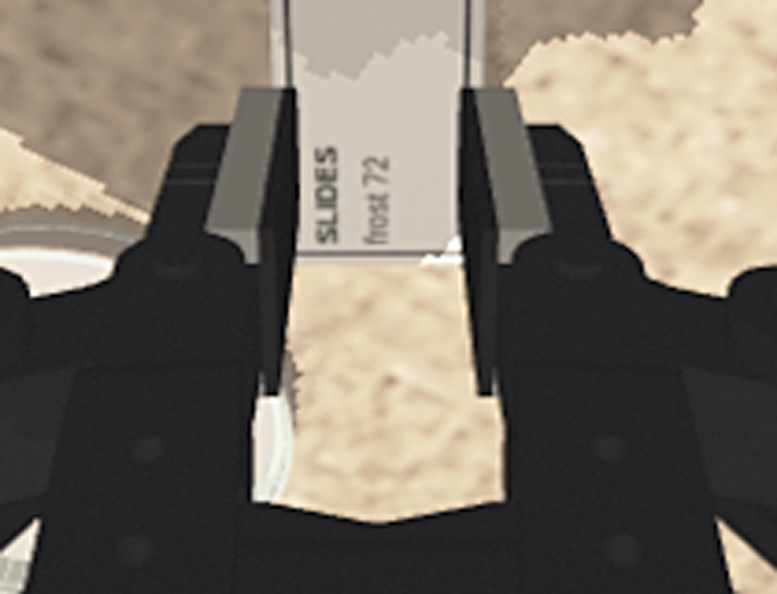

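Call:
move_arm(increments=[0, 0, 0, 20, 0, 0, 0, 0, 0, 0, 20, 0, 0, 0, 0, 0, 0, 20, 0, 0, 0, 0, 0, 0, 20, 0, 0, 0])

```text
time: 4.45
tcp_pos: [0.6748, 0.0047, 0.0372]
tool_rot: [-1.549, -2.733, 0.0]
wrist_force: [-0.3, 0.8, -0.6]
grip_width: 0.0001
```

```bash
python3 - <<'E'
from h import *
s=manip.read_state(); print(s["time"],s["tcp_pos"],s["grip_width"],s["wrist_force"])
w=wrist("w4"); b=snapshot("side"); cv2.imwrite("pics/s4.png",cv2.resize(b["frame"][100:260,260:500],None,fx=3,fy=3))
cv2.imwrite("pics/t7.png",cv2.resize(w["frame"][200:400,210:440],None,fx=3.3,fy=3,interpolation=cv2.INTER_CUBIC))
for z in (0,.01,.02,.03,.04): print(z,proj(b,s["tcp_pos"]+[0,0,z]).round(1), proj(w,s["tcp_pos"]+[0,0,z]).round(1))
E
```

```text
4.45 [0.67480204 0.00473425 0.03719219] 0.0001463221904819625 [-0.26420197  0.77397762 -0.61071327]
0 [[386.8 205.5]] [[322.4 230.4]]
0.01 [[387.1 201.6]] [[322.5 238. ]]
0.02 [[387.4 197.6]] [[322.5 246.3]]
0.03 [[387.8 193.6]] [[322.6 255.5]]
0.04 [[388.1 189.6]] [[322.6 265.9]]
```

View pics/t7.png

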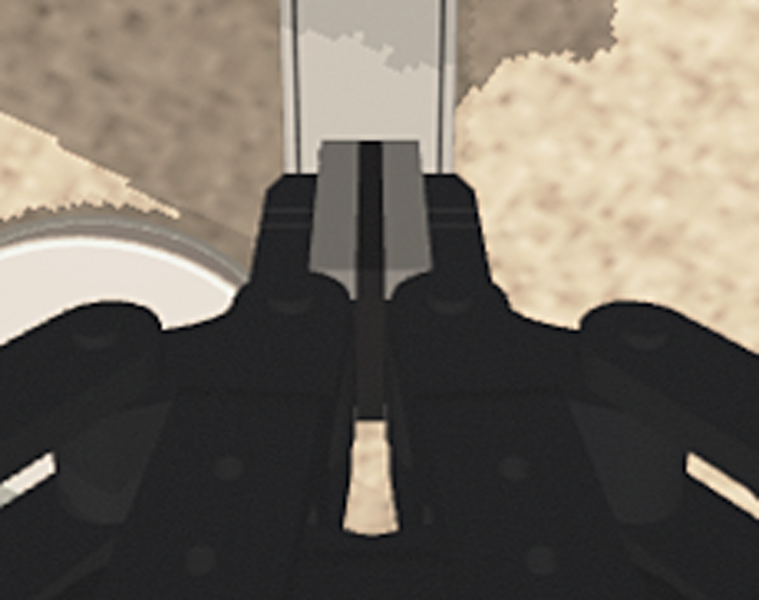

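View pics/s4.png

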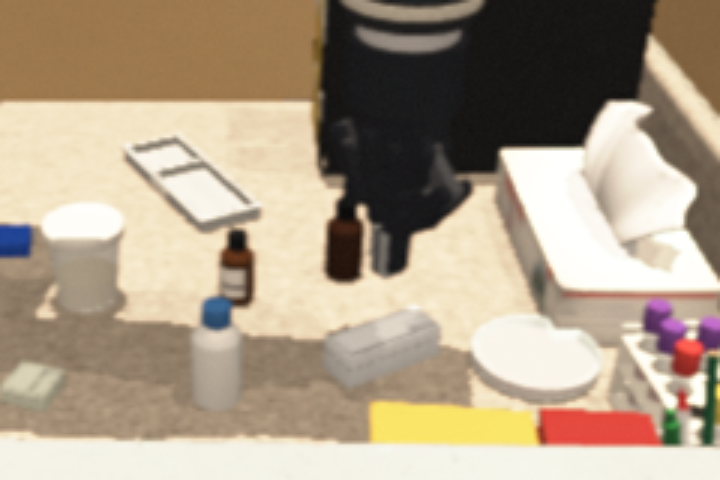

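The gripper reads 0 mm shut and never touched the carton. In both the wrist view (tips at row 247) and the side view (tips at (388,191)), the real fingertips sit about 37 mm behind the nominal TCP. I'll plan with that measured offset, open, descend in steps and watch the force.

Call:
move_arm(increments=[62, 0, 0, 0, 0, 0, 0, 62, 0, 0, 0, 0, 0, 0, 62, 0, 0, 0, 0, 0, 0, 62, 0, 0, -20, 0, 0, 0, 62, 0, 0, -20, 0, 0, 0])

```text
time: 4.97
tcp_pos: [0.6735, 0.0049, 0.0149]
tool_rot: [-1.548, -2.73, 0.002]
wrist_force: [-0.6, -0.6, -0.7]
grip_width: 0.0603
```

Call:
move_arm(increments=[62, 0, 0, -15, 0, 0, 0, 62, 0, 0, -30, 0, 0, 0, 62, 0, 0, -38, 0, 0, 0, 62, 0, 0, -42, 0, 0, 0, 62, 0, 0, -42, 0, 0, 0])

```text
time: 5.38
tcp_pos: [0.6744, 0.0048, -0.025]
tool_rot: [-1.549, -2.732, 0.001]
wrist_force: [0.4, -0.2, -0.1]
grip_width: 0.0619
```

```bash
python3 - <<'E'
from h import *
s=manip.read_state(); print(s["time"],s["tcp_pos"],s["grip_width"],s["wrist_force"])
w=wrist("w5"); b=snapshot("side"); 
cv2.imwrite("pics/t8.png",np.hstack([cv2.resize(w["frame"][:,120:520],None,fx=1,fy=1),cv2.resize(b["frame"][150:250,320:440],(400,400))]))
E
```

```text
5.3833 [ 0.67441783  0.00476368 -0.0249774 ] 0.061922219982564024 [ 0.38641227 -0.18821887 -0.10874187]
```

View pics/t8.png

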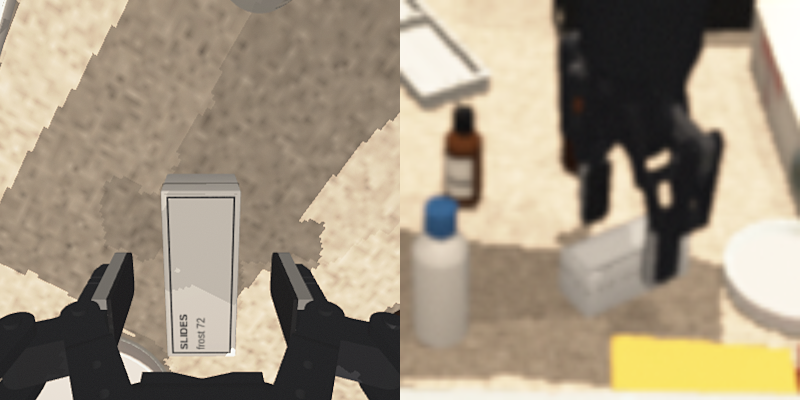

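Call:
move_arm(increments=[25, 0, 0, 0, 0, 0, 0, 25, 0, 0, 0, 0, 0, 0, 25, 0, 0, 0, 0, 0, 0, 25, 0, 0, 0, 0, 0, 0, 25, 0, 0, 0, 0, 0, 0], force=50)

```text
time: 5.9
tcp_pos: [0.6753, 0.0046, -0.0236]
tool_rot: [1.549, 2.732, 0.001]
wrist_force: [-1.2, 0.3, 6.2]
grip_width: 0.0304
```

```bash
python3 - <<'E'
from h import *
s=manip.read_state(); print(s["time"],s["tcp_pos"],s["grip_width"],s["wrist_force"])
w=wrist("w6"); b=snapshot("side"); 
cv2.imwrite("pics/t9.png",np.hstack([cv2.resize(w["frame"][:,120:520],None,fx=1,fy=1),cv2.resize(b["frame"][150:250,320:440],(400,400))]))
E
```

```text
5.9 [ 0.67529356  0.00463511 -0.02361202] 0.030432906307147595 [-1.24850664  0.29921436  6.16421682]
```

View pics/t9.png

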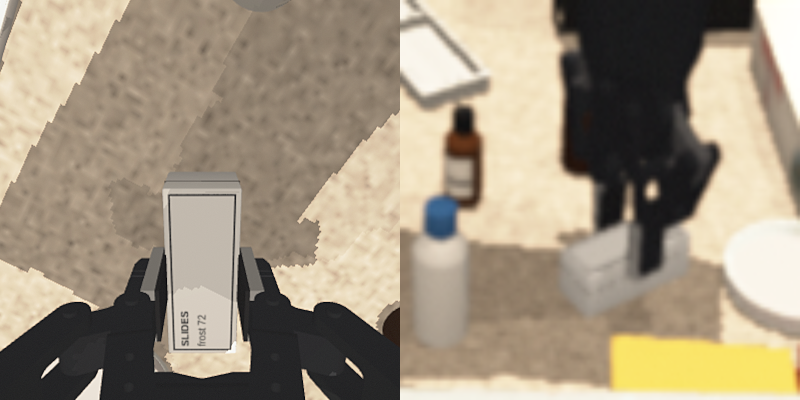

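Call:
move_arm(increments=[25, 0, 0, 40, 0, 0, 0, 25, 0, 0, 80, 0, 0, 0, 25, 0, 0, 110, 0, 0, 0, 25, 0, 0, 120, 0, 0, 0, 25, 0, 0, 120, 0, 0, 0])

```text
time: 6.42
tcp_pos: [0.6764, 0.0046, 0.0985]
tool_rot: [1.547, 2.729, 0.003]
wrist_force: [-0.3, 0.1, -1.1]
grip_width: 0.0308
```

Call:
move_arm(increments=[25, -20, 35, 0, 0, 0, 7, 25, -40, 70, 0, 0, 0, 14, 25, -60, 110, 0, 0, 0, 21, 25, -75, 140, 0, 0, 0, 28, 25, -75, 140, 0, 0, 0, 34])

```text
time: 6.83
tcp_pos: [0.5957, 0.1496, 0.0938]
tool_rot: [-0.665, -3.066, -0.0]
wrist_force: [0.4, 0.9, -1.5]
grip_width: 0.0306
```

Call:
move_arm(increments=[25, -20, 35, 0, 0, 0, 7, 25, -40, 70, 0, 0, 0, 14, 25, -60, 105, 0, 0, 0, 21, 25, -60, 105, 0, 0, 0, 28, 25, -60, 105, 0, 0, 0, 34])

```text
time: 7.25
tcp_pos: [0.5376, 0.2514, 0.0937]
tool_rot: [0.259, -3.128, 0.001]
wrist_force: [0.1, -0.6, -2.4]
grip_width: 0.0306
```

Call:
move_arm(increments=[25, 0, 0, 0, 0, 0, 7, 25, 0, 0, 0, 0, 0, 14, 25, 0, 0, 0, 0, 0, 18.8, 25, 0, 0, 0, 0, 0, 18.8])

```text
time: 7.58
tcp_pos: [0.5389, 0.2495, 0.0936]
tool_rot: [0.758, -3.046, 0.0]
wrist_force: [0.1, 0.3, -1.7]
grip_width: 0.0305
```

```bash
python3 - <<'E'
from h import *
s=manip.read_state(); print(s["time"],s["q"].round(2),s["tcp_pos"],s["tool_rot"],s["grip_width"],s["wrist_force"])
w=wrist("w7")
E
```

```text
7.5833 [ 0.3   0.43 -0.07  1.08  0.   -1.76] [0.53887613 0.24948873 0.09364604] [ 7.57963278e-01 -3.04602029e+00  1.85750494e-04] 0.030460194055207696 [ 0.13929111  0.27352952 -1.67403399]
```

View pics/w7.png

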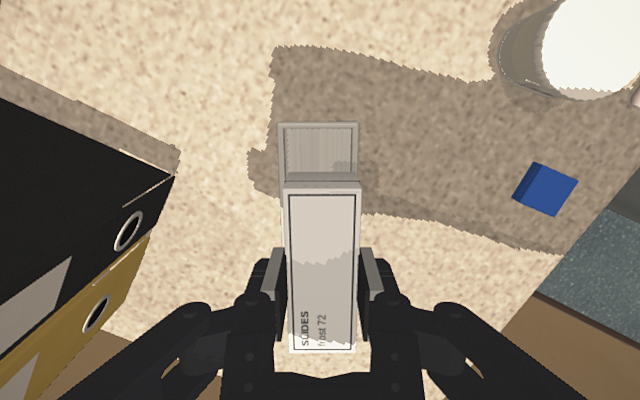

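```bash
python3 - <<'E'
from h import *
d=load("w7"); f=d["frame"]
cv2.imwrite("pics/t10.png",cv2.resize(f[110:200,260:380],None,fx=6,fy=6,interpolation=cv2.INTER_CUBIC))
E
```

```text
(no output)
```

View pics/t10.png

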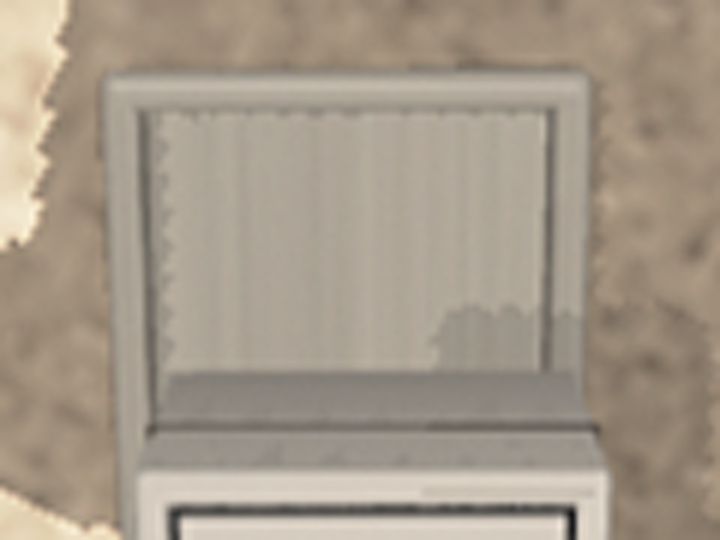

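```bash
python3 - <<'E'
from h import *
d=load("w7")
P=bp(d,px([(105,74),(590,74),(118,430)],(260,110),6),.014)*1000; print(P.round(1), np.linalg.norm(P[1]-P[0]), np.degrees(np.arctan2(*(P[2]-P[0])[[1,0]])), np.degrees(np.arctan2(*(P[0]-P[1])[[1,0]])))
for a in (117.7,):
    u=np.array([np.cos(np.radians(a)),np.sin(np.radians(a))]); print("end mid",P[:2].mean(0)[:2],"long centre",P[:2].mean(0)[:2]+54*u)
z=.0936+.0236+.027
Q=bp(d,px([(138,470),(607,465)],(260,110),6),z)*1000; print(Q.round(1),np.linalg.norm(Q[1]-Q[0]), np.degrees(np.arctan2(*(Q[0]-Q[1])[[1,0]])))
print("carton centre",Q.mean(0)[:2]+41*u)
E
```

```text
[[591.8 218.7  14. ]
 [538.4 190.5  14. ]
 [570.4 259.6  14. ]] 60.44012699580651 117.63316815288918 27.84907769678597
end mid [565.12054964 204.62321953] long centre [540.01907917 252.43447532]
[[571.3 220.4 144.2]
 [543.8 205.6 144.2]] 31.223711308455144 28.456582521795976
carton centre [538.49021667 249.29312398]
```

Call:
move_arm(increments=[25, 1.1, 2.8, -35, 0, 0, -0.3, 25, 1.1, 2.8, -70, 0, 0, -0.3, 25, 1.1, 2.8, -95, 0, 0, -0.3, 25, 1.1, 2.8, -104, 0, 0, -0.3, 25, 1.1, 2.8, -104, 0, 0, -0.3])

```text
time: 8.05
tcp_pos: [0.5392, 0.2519, -0.0109]
tool_rot: [0.74, -3.049, 0.0]
wrist_force: [-1.0, -0.3, -1.6]
grip_width: 0.0305
```

Call:
move_arm(increments=[25, 0, 0, -3, 0, 0, 0, 25, 0, 0, -6, 0, 0, 0, 25, 0, 0, -7, 0, 0, 0, 25, 0, 0, -7, 0, 0, 0])

```text
time: 8.38
tcp_pos: [0.5415, 0.2527, -0.0148]
tool_rot: [-0.744, 3.051, 0.0]
wrist_force: [0.5, -0.2, -1.3]
grip_width: 0.0307
```

```bash
python3 - <<'E'
from h import *
s=manip.read_state(); print(s["time"],s["q"].round(2),s["tcp_pos"],s["tool_rot"],s["grip_width"],s["wrist_force"])
w=wrist("w8"); s=manip.read_state(); print(s["tcp_pos"]); b=snapshot("side"); 
cv2.imwrite("pics/t11.png",np.hstack([cv2.resize(w["frame"][:,120:520],None,fx=1,fy=1),cv2.resize(b["frame"][110:210,260:380],(400,400))]))
E
```

```text
8.3833 [ 0.3   0.52 -0.24  0.82  0.   -1.75] [ 0.54145972  0.25267382 -0.01475143] [-7.43564310e-01  3.05101942e+00  1.25352751e-04] 0.030650632660992952 [ 0.51788689 -0.18388972 -1.31003932]
[ 0.54141863  0.25264943 -0.01475477]
```

View pics/t11.png

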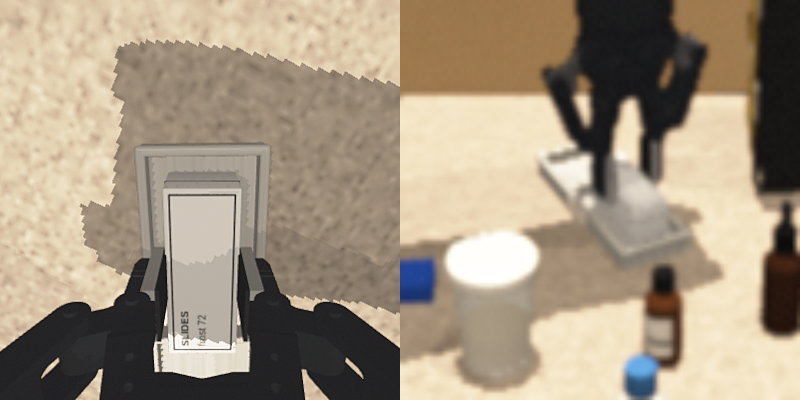

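Call:
move_arm(increments=[25, -1.2, -0.3, -2, 0, 0, 0, 25, -1.2, -0.3, -4, 0, 0, 0, 25, -1.2, -0.3, -4, 0, 0, 0, 25, -1.2, -0.3, -4, 0, 0, 0])

```text
time: 8.82
tcp_pos: [0.5397, 0.2522, -0.0196]
tool_rot: [0.744, -3.052, -0.0]
wrist_force: [0.3, -0.6, -2.7]
grip_width: 0.031
```

Call:
move_arm(increments=[25, 0, 0, -1, 0, 0, 0, 25, 0, 0, -1, 0, 0, 0, 25, 0, 0, -1, 0, 0, 0])

```text
time: 9.07
tcp_pos: [0.5398, 0.2522, -0.0197]
tool_rot: [-0.744, 3.052, -0.0]
wrist_force: [-5.2, -1.4, 11.2]
grip_width: 0.0306
```

Call:
move_arm(increments=[46, 0, 0, 0, 0, 0, 0, 46, 0, 0, 0, 0, 0, 0, 46, 0, 0, 0, 0, 0, 0, 46, 0, 0, 20, 0, 0, 0, 46, 0, 0, 50, 0, 0, 0])

```text
time: 9.48
tcp_pos: [0.538, 0.2517, 0.0278]
tool_rot: [0.743, -3.048, 0.0]
wrist_force: [-0.3, -0.8, 1.3]
grip_width: 0.0457
```

Call:
move_arm(increments=[60, 15, -30, 40, 0, 0, 0, 60, 30, -60, 80, 0, 0, 0, 60, 45, -90, 100, 0, 0, 0, 60, 45, -90, 110, 0, 0, 0, 60, 45, -90, 110, 0, 0, 0])

```text
time: 9.9
tcp_pos: [0.5879, 0.1599, 0.1435]
tool_rot: [-0.739, 3.047, -0.002]
wrist_force: [0.9, 1.0, 0.4]
grip_width: 0.0599
```

```bash
python3 - <<'E'
from h import *
s=manip.read_state(); print(s["time"],s["q"].round(2),s["tcp_pos"],s["tool_rot"],s["grip_width"],s["wrist_force"])
w=wrist("w9")
E
```

```text
9.9 [ 0.13  0.42  0.06  1.2  -0.   -1.91] [0.58790841 0.15986154 0.14347466] [-7.38626753e-01  3.04737353e+00 -1.82581949e-03] 0.059872248806502715 [0.91601039 0.96975781 0.35805615]
```

View pics/w9.png

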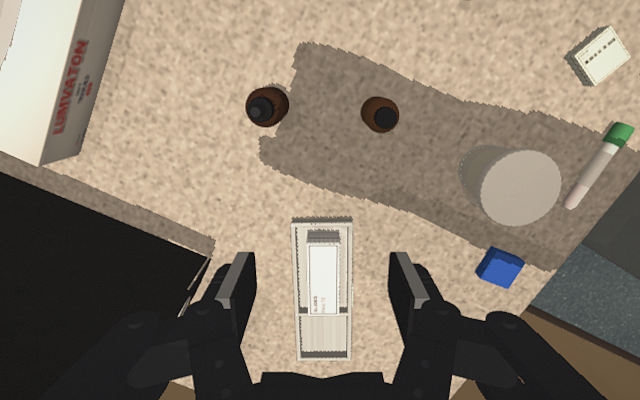

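```bash
python3 - <<'E'
from h import *
d=load("w9"); f=d["frame"]
cv2.imwrite("pics/t12.png",cv2.resize(f[210:370,280:365],None,fx=5,fy=3.7,interpolation=cv2.INTER_CUBIC))
E
```

```text
(no output)
```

View pics/t12.png

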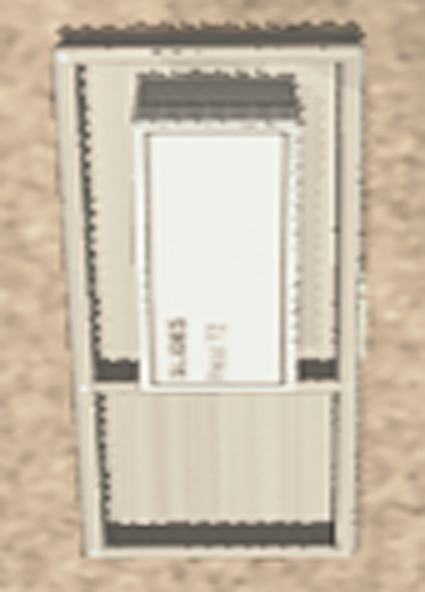

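```bash
python3 - <<'E'
from h import *
d=load("w9")
k=np.array([5,3.7])
box(d,"carton",[(132,125),(303,125),(296,386),(141,388)],(280,210),k,.031)
box(d,"tray",[(54,47),(365,45),(355,553),(84,555)],(280,210),k,.014)
C=bp(d,px([(602,55)],(0,0),1),.014); print(C)
E
```

```text
carton [538.9 252. ] len [32.3, 79.3, 31.6, 80.0] ang [-152.7, 117.1, 28.6, -62.3]
tray [526.  278.6] len [60.9, 167.9, 61.4, 168.3] ang [-152.2, 118.0, 28.2, -62.2]
[[ 0.42580323 -0.03786212  0.014     ]]
```

Call:
move_arm(increments=[60, -90, -110, 0, 0, 0, -35, 60, -90, -110, 0, 0, 0, -35, 60, -90, -110, 0, 0, 0, -35, 60, -90, -110, 0, 0, 0, -35, 60, -90, -110, 0, 0, 0, -35])

```text
time: 10.37
tcp_pos: [0.4916, 0.0508, 0.1388]
tool_rot: [-0.22, -3.132, 0.001]
wrist_force: [0.1, -0.1, -0.4]
grip_width: 0.0599
```

Call:
move_arm(increments=[60, -73, -87, -70, 0, 0, -11, 60, -73, -87, -70, 0, 0, -11, 60, -73, -87, -70, 0, 0, -11, 60, -73, -87, -70, 0, 0, -11, 60, -73, -87, -70, 0, 0, -11])

```text
time: 10.78
tcp_pos: [0.4189, -0.0349, 0.0677]
tool_rot: [-0.51, -3.096, -0.001]
wrist_force: [-0.2, 0.4, 0.6]
grip_width: 0.0599
```

```bash
python3 - <<'E'
from h import *
s=manip.read_state(); print(s["time"],s["q"].round(2),s["tcp_pos"],s["tool_rot"],s["grip_width"],s["wrist_force"])
w=wrist("w10")
E
```

```text
10.7833 [-0.28  0.17 -0.53  0.87  0.   -1.52] [ 0.41890197 -0.03493985  0.0677358 ] [-5.09695819e-01 -3.09603627e+00 -7.22538109e-04] 0.059926132267238745 [-0.15133812  0.3894097   0.60687374]
```

View pics/w10.png

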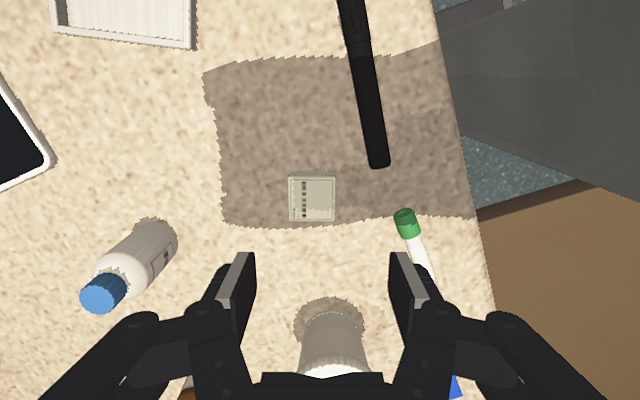

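```bash
python3 - <<'E'
from h import *
d=load("w10"); f=d["frame"]
cv2.imwrite("pics/t13.png",cv2.resize(f[165:235,275:350],None,fx=8,fy=8,interpolation=cv2.INTER_CUBIC))
print(bp(d,[(405,210),(397,222),(415,215),(388,165)],.006).round(4))
E
```

```text
[[ 0.3623 -0.0039  0.006 ]
 [ 0.3705  0.0037  0.006 ]
 [ 0.3561  0.0025  0.006 ]
 [ 0.3653 -0.0418  0.006 ]]
```

View pics/t13.png

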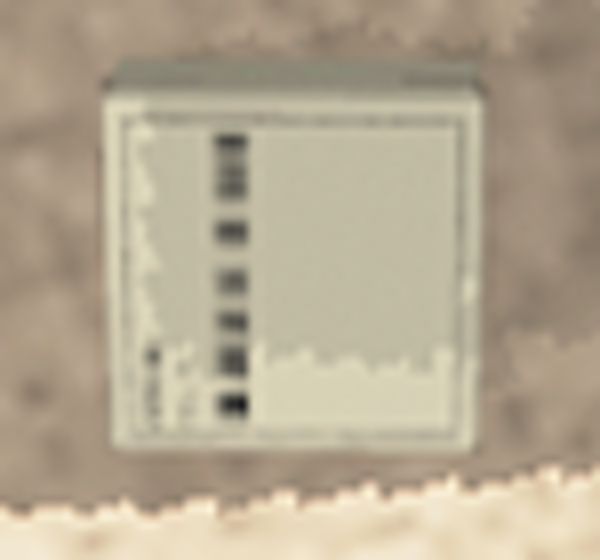

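```bash
python3 - <<'E'
from h import *
d=load("w10")
box(d,"cover",[(102,92),(484,92),(473,447),(113,450)],(275,165),8,.014)
s=manip.read_state();print(s["tcp_pos"],s["tool_rot"], np.degrees(2*np.arctan2(s["tool_rot"][1],s["tool_rot"][0]))%360-90)
E
```

```text
cover [425.5 -37.9] len [33.8, 34.0, 33.3, 34.3] ang [161.2, 70.2, -18.4, -108.9]
[ 0.42081638 -0.03452925  0.06886223] [-5.08945824e-01 -3.09844444e+00 -7.55488784e-04] 71.34395773818034
```

Call:
move_arm(increments=[52, 4.7, -3.4, -35, 0, 0, 0, 52, 4.7, -3.4, -65, 0, 0, 0, 52, 4.7, -3.4, -85, 0, 0, 0, 52, 4.7, -3.4, -92, 0, 0, 0, 52, 4.7, -3.4, -92, 0, 0, 0])

```text
time: 11.25
tcp_pos: [0.4265, -0.0372, -0.0233]
tool_rot: [-0.505, -3.099, -0.001]
wrist_force: [-0.4, -0.0, -0.2]
grip_width: 0.0519
```

```bash
python3 - <<'E'
from h import *
s=manip.read_state();print(s["tcp_pos"],s["wrist_force"],s["grip_width"])
w=wrist("w11"); b=snapshot("side"); 
cv2.imwrite("pics/t14.png",np.hstack([w["frame"][:,120:520],cv2.resize(b["frame"][160:260,220:320],(400,400))]))
E
```

```text
[ 0.42647799 -0.03715925 -0.02330623] [-0.42383576 -0.03502079 -0.23997909] 0.05191477199468738
```

View pics/t14.png

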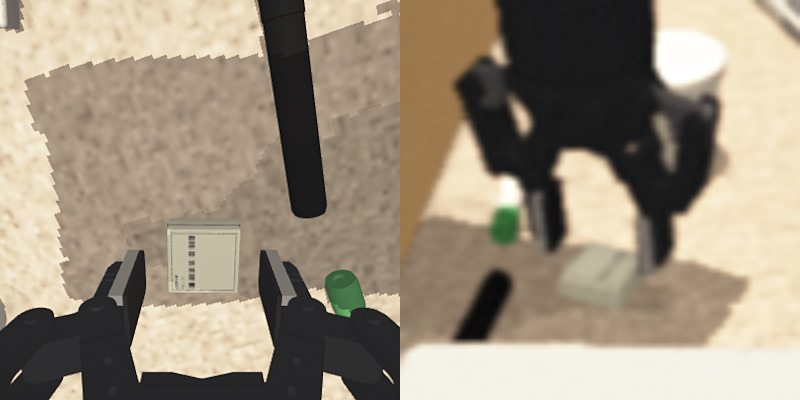

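Call:
move_arm(increments=[52, -0.7, -0.6, -4, 0, 0, 0, 52, -0.7, -0.6, -8, 0, 0, 0, 52, -0.7, -0.6, -10, 0, 0, 0, 52, -0.7, -0.6, -10, 0, 0, 0])

```text
time: 11.68
tcp_pos: [0.4257, -0.0388, -0.0325]
tool_rot: [0.507, 3.1, 0.0]
wrist_force: [0.6, -0.2, 0.1]
grip_width: 0.0519
```

Call:
move_arm(increments=[25, 0, 0, 0, 0, 0, 0, 25, 0, 0, 0, 0, 0, 0, 25, 0, 0, 0, 0, 0, 0, 25, 0, 0, 0, 0, 0, 0, 25, 0, 0, 0, 0, 0, 0], force=25)

```text
time: 12.1
tcp_pos: [0.4258, -0.0388, -0.0322]
tool_rot: [0.507, 3.1, -0.0]
wrist_force: [-1.2, -0.8, 6.0]
grip_width: 0.0333
```

Call:
move_arm(increments=[25, 0, 0, 35, 0, 0, 0, 25, 0, 0, 70, 0, 0, 0, 25, 0, 0, 110, 0, 0, 0, 25, 0, 0, 150, 0, 0, 0, 25, 0, 0, 155, 0, 0, 0])

```text
time: 12.52
tcp_pos: [0.4282, -0.0394, 0.1283]
tool_rot: [0.506, 3.093, -0.001]
wrist_force: [0.7, 0.2, 0.3]
grip_width: 0.0333
```

```bash
python3 - <<'E'
from h import *
s=manip.read_state();print(s["tcp_pos"],s["tool_rot"],s["wrist_force"],s["grip_width"])
w=wrist("w12")
E
```

```text
[ 0.4281737  -0.03943161  0.12827204] [ 5.06050445e-01  3.09286929e+00 -1.39497785e-03] [0.71740999 0.15634605 0.26856107] 0.03326662203002494
```

View pics/w12.png

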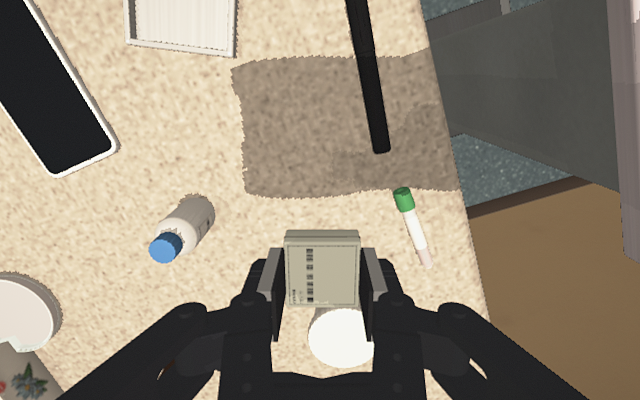

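Call:
move_arm(increments=[25, 12, 36, 0, 0, 0, 6, 25, 25, 72, 0, 0, 0, 12, 25, 37, 108, 0, 0, 0, 18, 25, 50, 144, 0, 0, 0, 24, 25, 60, 165, 0, 0, 0, 30])

```text
time: 12.98
tcp_pos: [0.4858, 0.1292, 0.1214]
tool_rot: [0.322, -3.124, -0.001]
wrist_force: [0.6, -0.7, 0.7]
grip_width: 0.0331
```

Call:
move_arm(increments=[25, 15, 40, 0, 0, 0, 6, 25, 30, 80, 0, 0, 0, 12, 25, 45, 115, 0, 0, 0, 16.5, 25, 50, 125, 0, 0, 0, 16.5, 25, 50, 125, 0, 0, 0, 16.5])

```text
time: 13.4
tcp_pos: [0.536, 0.2537, 0.1206]
tool_rot: [0.762, -3.046, -0.0]
wrist_force: [0.6, -0.2, -0.7]
grip_width: 0.0332
```

```bash
python3 - <<'E'
from h import *
s=manip.read_state();print(s["tcp_pos"],s["tool_rot"],s["wrist_force"],s["grip_width"])
w=wrist("w13"); s=manip.read_state();print(s["tcp_pos"], np.degrees(2*np.arctan2(s["tool_rot"][1],s["tool_rot"][0]))%360-90)
E
```

```text
[0.53604615 0.25368387 0.12059456] [ 7.61673002e-01 -3.04621744e+00 -2.86392614e-04] [ 0.59627722 -0.20461135 -0.68021   ] 0.03315939589287702
[0.53538529 0.25201083 0.12087059] 117.98403467849243
```

View pics/w13.png

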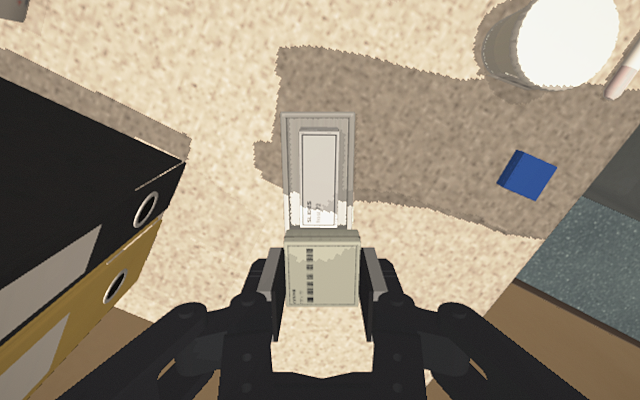

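```bash
python3 - <<'E'
from h import *
d=load("w13"); f=d["frame"]
cv2.imwrite("pics/t15.png",cv2.resize(f[105:310,275:370],None,fx=6,fy=2.9*1,interpolation=cv2.INTER_CUBIC))
E
```

```text
(no output)
```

View pics/t15.png

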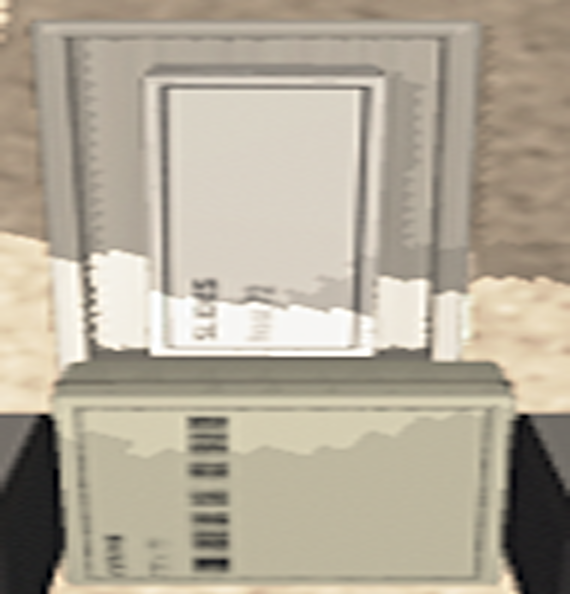

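```bash
python3 - <<'E'
from h import *
d=load("w13"); k=np.array([6,2.9])
box(d,"carton",[(145,78),(385,78),(373,355),(150,355)],(275,105),k,.031)
z=.1206+.0322+.014
box(d,"cover",[(55,400),(515,400),(497,580),(66,580)],(275,105),k,z)
E
```

```text
carton [538.9 252.2] len [31.3, 81.4, 31.9, 81.4] ang [-152.0, 117.7, 28.0, -62.7]
cover [534.8 254.7] len [33.4, 31.9, 33.4, 31.9] ang [-152.1, 117.5, 27.9, -62.5]
```

Call:
move_arm(increments=[25, 4, -0.7, -35, 0, 0, 0, 25, 4, -0.7, -70, 0, 0, 0, 25, 4, -0.7, -95, 0, 0, 0, 25, 4, -0.7, -110, 0, 0, 0, 25, 4, -0.7, -112, 0, 0, 0])

```text
time: 13.87
tcp_pos: [0.5372, 0.2485, 0.0074]
tool_rot: [0.753, -3.044, 0.001]
wrist_force: [-0.2, 0.5, -1.0]
grip_width: 0.0332
```

Call:
move_arm(increments=[25, 0, 0, 0, 0, 0, 0, 25, 0, 0, 0, 0, 0, 0])

```text
time: 14.03
tcp_pos: [0.5401, 0.25, 0.0114]
tool_rot: [-0.756, 3.048, -0.0]
wrist_force: [0.7, 0.0, 0.1]
grip_width: 0.0331
```

```bash
python3 - <<'E'
from h import *
s=manip.read_state();print(s["tcp_pos"],s["tool_rot"],s["wrist_force"],s["grip_width"])
w=wrist("w14");f=w["frame"]
cv2.imwrite("pics/t16.png",cv2.resize(f[130:360,240:400],None,fx=4,fy=2.6,interpolation=cv2.INTER_CUBIC))
E
```

```text
[0.54006441 0.24996398 0.01144365] [-7.55982801e-01  3.04843992e+00 -9.08629251e-05] [0.73944811 0.00697022 0.07470947] 0.033120324961526025
```

View pics/t16.png

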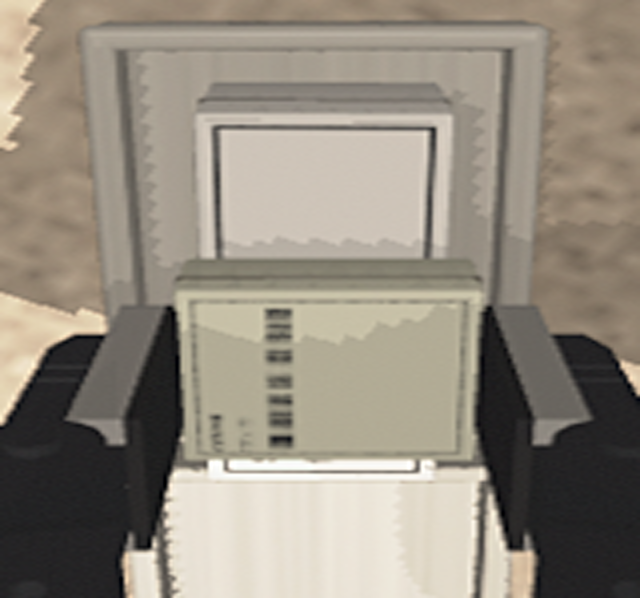

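```bash
python3 - <<'E'
from h import *
d=load("w14"); k=np.array([4,2.6])
box(d,"carton",[(196,112),(454,112),(437,478),(205,478)],(240,130),k,.031)
box(d,"cover",[(175,293),(485,292),(474,458),(187,461)],(240,130),k,.0576)
E
```

```text
carton [539.2 251.7] len [31.4, 81.6, 32.6, 81.6] ang [-152.2, 117.7, 27.8, -63.1]
cover [538.3 251.2] len [33.8, 32.8, 33.5, 33.3] ang [-151.9, 117.6, 28.9, -61.8]
```

Call:
move_arm(increments=[25, 0.9, 0.5, -5, 0, 0, 0, 25, 0.9, 0.5, -9, 0, 0, 0, 25, 0.9, 0.5, -11, 0, 0, 0, 25, 0.9, 0.5, -11.5, 0, 0, 0, 25, 0.9, 0.5, -11.5, 0, 0, 0])

```text
time: 14.5
tcp_pos: [0.5406, 0.251, -0.0011]
tool_rot: [0.758, -3.049, 0.0]
wrist_force: [0.2, -0.6, 0.1]
grip_width: 0.033
```

```bash
python3 - <<'E'
from h import *
s=manip.read_state();print(s["tcp_pos"],s["tool_rot"],s["wrist_force"],s["grip_width"])
w=wrist("w15");f=w["frame"]
cv2.imwrite("pics/t17.png",cv2.resize(f[130:360,240:400],None,fx=4,fy=2.6,interpolation=cv2.INTER_CUBIC))
E
```

```text
[ 0.54058647  0.25102552 -0.00105421] [ 7.57721946e-01 -3.04867920e+00  4.99410168e-05] [ 0.16189715 -0.5813367   0.11143788] 0.03304364550504056
```

View pics/t17.png

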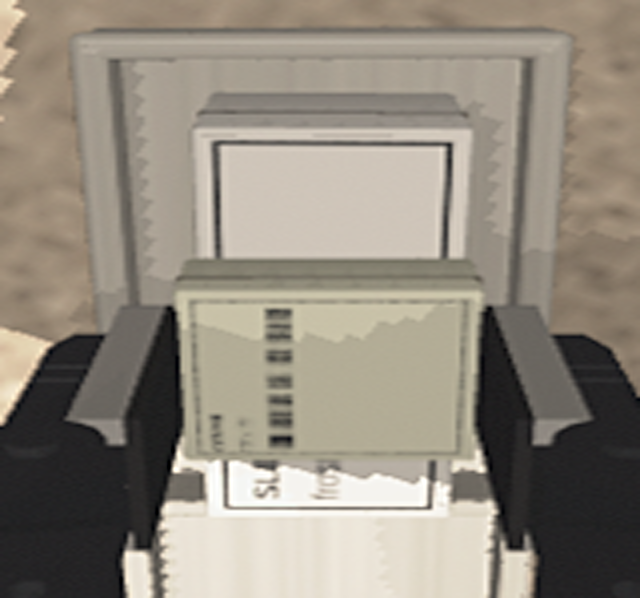

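```bash
python3 - <<'E'
from h import *
d=load("w15"); k=np.array([4,2.6])
box(d,"carton",[(192,128),(473,128),(450,515),(208,516)],(240,130),k,.031)
box(d,"cover",[(175,293),(485,292),(474,456),(187,458)],(240,130),k,.0452)
E
```

```text
carton [539.  251.9] len [31.8, 81.4, 31.9, 81.6] ang [-152.2, 117.6, 28.3, -62.5]
cover [539.1 252. ] len [33.7, 32.4, 33.4, 32.6] ang [-151.9, 117.6, 28.5, -61.7]
```

Call:
move_arm(increments=[25, 0, 0, -0.8, 0, 0, 0, 25, 0, 0, -0.8, 0, 0, 0])

```text
time: 14.72
tcp_pos: [0.5407, 0.2511, -0.0012]
tool_rot: [-0.758, 3.048, -0.0]
wrist_force: [-2.6, -0.2, 6.8]
grip_width: 0.0329
```

Call:
move_arm(increments=[48, 0, 0, 0, 0, 0, 0, 48, 0, 0, 0, 0, 0, 0, 48, 0, 0, 0, 0, 0, 0, 48, 0, 0, 20, 0, 0, 0, 48, 0, 0, 50, 0, 0, 0])

```text
time: 15.13
tcp_pos: [0.5389, 0.2505, 0.0465]
tool_rot: [0.757, -3.044, 0.0]
wrist_force: [0.4, 0.5, 0.2]
grip_width: 0.0478
```

Call:
move_arm(increments=[60, 15, -30, 30, 0, 0, 0, 60, 30, -60, 60, 0, 0, 0, 60, 45, -90, 80, 0, 0, 0, 60, 45, -90, 90, 0, 0, 0, 60, 45, -90, 90, 0, 0, 0])

```text
time: 15.55
tcp_pos: [0.5878, 0.1595, 0.1407]
tool_rot: [-0.753, 3.046, -0.001]
wrist_force: [0.7, -0.4, 0.4]
grip_width: 0.0603
```

```bash
python3 - <<'E'
from h import *
s=manip.read_state();print(s["tcp_pos"],s["tool_rot"],s["wrist_force"],s["grip_width"])
w=wrist("w16");f=w["frame"]
cv2.imwrite("pics/t18.png",cv2.resize(f[200:390,270:380],None,fx=5,fy=3,interpolation=cv2.INTER_CUBIC))
E
```

```text
[0.58777384 0.15947056 0.14070295] [-7.52797400e-01  3.04587377e+00 -9.16400503e-04] [ 0.7020422  -0.38042447  0.41496741] 0.06025191627590263
```

View pics/t18.png

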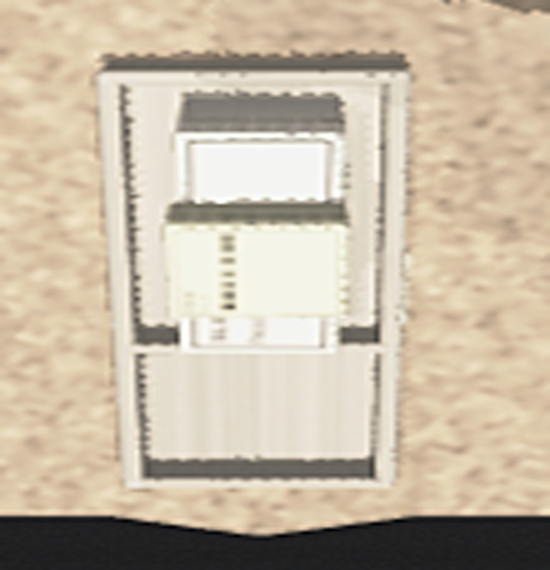

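View pics/w16.png

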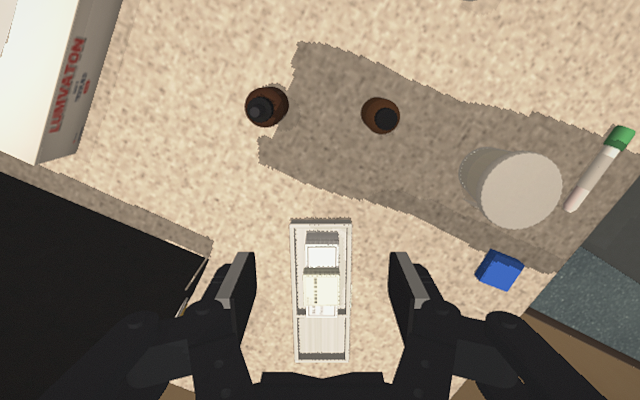

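Call:
move_arm(increments=[70, -34, -199, 0, 0, 0, 0, 70, -34, -199, 0, 0, 0, 0, 70, -34, -199, 0, 0, 0, 0, 70, -34, -199, 0, 0, 0, 0, 70, -34, -199, 0, 0, 0, 0])

```text
time: 16.02
tcp_pos: [0.5501, -0.0389, 0.1369]
tool_rot: [0.759, -3.047, -0.001]
wrist_force: [0.7, -0.2, 1.2]
grip_width: 0.07
```

Call:
move_arm(increments=[70, 0, 0, 0, 0, 0, 0, 70, 0, 0, 0, 0, 0, 0])

```text
time: 16.18
tcp_pos: [0.5507, -0.0384, 0.137]
tool_rot: [0.754, -3.048, -0.002]
wrist_force: [-0.2, -0.6, -0.3]
grip_width: 0.0701
```

```bash
python3 - <<'E'
from h import *
s=manip.read_state();print(s["tcp_pos"],s["tool_rot"],s["wrist_force"],s["grip_width"])
w=wrist("w17")
E
```

```text
[ 0.55071158 -0.03841171  0.13704471] [ 7.54421114e-01 -3.04809393e+00 -1.51596856e-03] [-0.24054602 -0.63021192 -0.33479923] 0.07010476221559532
```

View pics/w17.png

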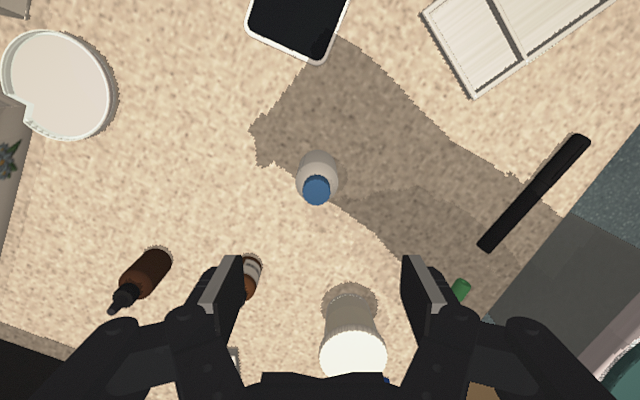

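```bash
python3 - <<'E'
from h import *
d=load("w17"); f=d["frame"]
hsv=cv2.cvtColor(f,cv2.COLOR_BGR2HSV); m=((hsv[...,0]>95)&(hsv[...,0]<120)&(hsv[...,1]>110)).astype(np.uint8); m[250:]=0
ys,xs=np.nonzero(m); print(xs.min(),xs.max(),ys.min(),ys.max(),xs.mean(),ys.mean())
print(bp(d,[(xs.mean(),ys.mean())],.078)*1000, bp(d,[(317.5,(ys.max()+0)-(xs.max()-xs.min())/2)],.078)*1000)
for X in ([.554,-.040,0],[.554,-.04,.066]):
  th=np.linspace(0,6.28,40); c=np.c_[X[0]+.0175*np.cos(th),X[1]+.0175*np.sin(th),np.full(40,X[2])]; cv2.polylines(f,[proj(d,c).round().astype(int)],True,(0,0,255),1)
cv2.imwrite("pics/t19.png",cv2.resize(f[130:230,270:370],None,fx=5,fy=5,interpolation=cv2.INTER_CUBIC))
E
```

```text
248 587 0 224 319.3796711509716 181.43796711509717
[[556.91426942 -48.21912184  78.        ]] [[ 597.71790825 -123.64968407   78.        ]]
```

View pics/t19.png

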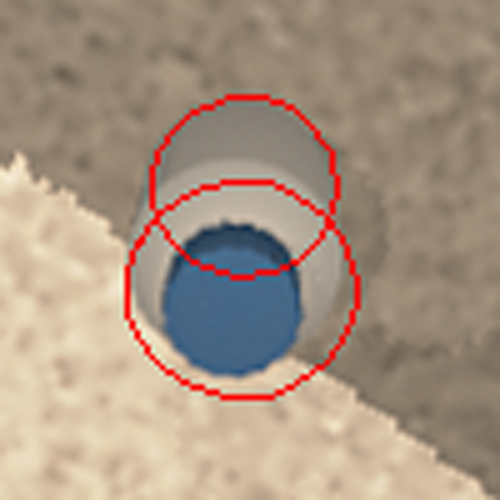

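```bash
python3 - <<'E'
from h import *
d=load("w17"); print(bp(d,[(316.0,191.3)],.078)*1000, bp(d,[(316.0,167)],.0)*1000)
s=manip.read_state();print(s["tcp_pos"])
E
```

```text
[[555.61822466 -40.37639012  78.        ]] [[556.18822998 -39.01745268   0.        ]]
[ 0.55097804 -0.0373203   0.13720201]
```

Call:
move_arm(increments=[70, 4, -2.7, -38, 0, 0, 0, 70, 4, -2.7, -76, 0, 0, 0, 70, 4, -2.7, -110, 0, 0, 0, 70, 4, -2.7, -130, 0, 0, 0, 70, 4, -2.7, -130, 0, 0, 0])

```text
time: 16.65
tcp_pos: [0.5527, -0.0381, 0.0039]
tool_rot: [0.76, -3.042, -0.005]
wrist_force: [-0.5, 0.2, 0.1]
grip_width: 0.0699
```

```bash
python3 - <<'E'
from h import *
s=manip.read_state();print(s["tcp_pos"],s["wrist_force"],s["grip_width"])
w=wrist("w18"); b=snapshot("side"); 
cv2.imwrite("pics/t20.png",np.hstack([w["frame"][:,120:520],cv2.resize(b["frame"][150:250,280:380],(400,400))]))
E
```

```text
[ 0.55270544 -0.03811452  0.00388918] [-0.49606758  0.23680868  0.08698213] 0.06990881430973946
```

View pics/t20.png

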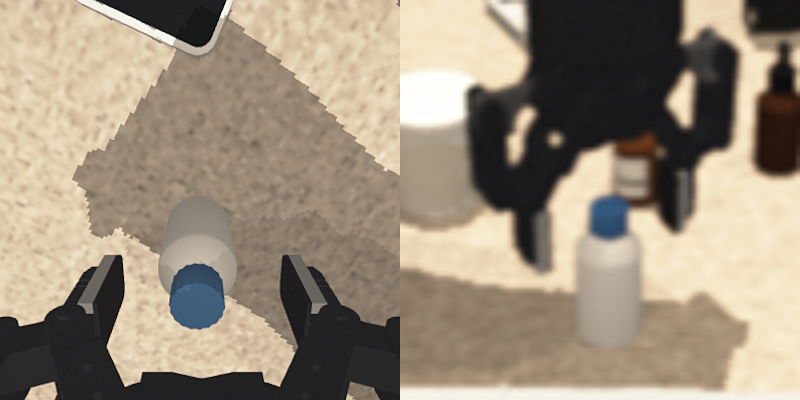

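Call:
move_arm(increments=[70, 2, -1.5, -10, 0, 0, 0, 70, 2, -1.5, -20, 0, 0, 0, 70, 2, -1.5, -22, 0, 0, 0, 70, 2, -1.5, -22, 0, 0, 0])

```text
time: 17.08
tcp_pos: [0.5574, -0.0421, -0.0142]
tool_rot: [0.758, -3.048, -0.0]
wrist_force: [-0.3, -0.5, -0.0]
grip_width: 0.0699
```

Call:
move_arm(increments=[28, 0, 0, 0, 0, 0, 0, 28, 0, 0, 0, 0, 0, 0, 28, 0, 0, 0, 0, 0, 0, 28, 0, 0, 0, 0, 0, 0, 28, 0, 0, 0, 0, 0, 0], force=25)

```text
time: 17.5
tcp_pos: [0.5579, -0.0423, -0.0133]
tool_rot: [-0.757, 3.048, -0.001]
wrist_force: [-0.7, -0.4, 6.9]
grip_width: 0.0344
```

```bash
python3 - <<'E'
from h import *
s=manip.read_state();print(s["tcp_pos"],s["wrist_force"],s["grip_width"])
w=wrist("w19"); b=snapshot("side"); 
cv2.imwrite("pics/t21.png",np.hstack([w["frame"][:,120:520],cv2.resize(b["frame"][150:250,280:380],(400,400))]))
E
```

```text
[ 0.55793689 -0.04228079 -0.01333294] [-0.69280833 -0.39808891  6.88455915] 0.03435092238944043
```

View pics/t21.png

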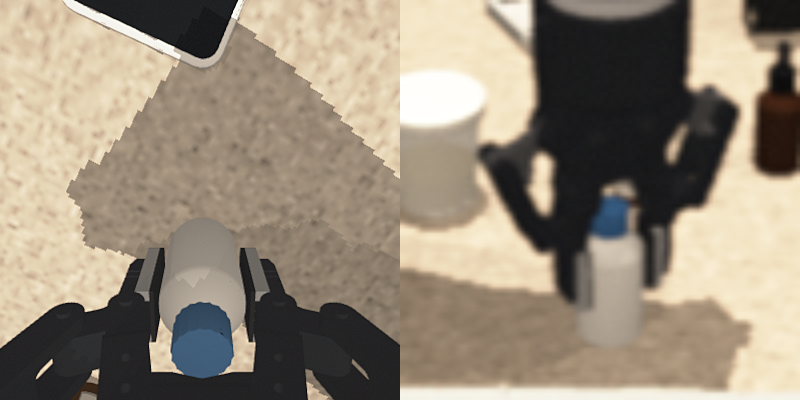

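Call:
move_arm(increments=[28, 0, 0, 20, 0, 0, 0, 28, 0, 0, 50, 0, 0, 0, 28, 0, 0, 85, 0, 0, 0, 28, 0, 0, 115, 0, 0, 0, 28, 0, 0, 130, 0, 0, 0])

```text
time: 18.02
tcp_pos: [0.5587, -0.0424, 0.1198]
tool_rot: [-0.757, 3.046, -0.003]
wrist_force: [1.3, -0.2, 0.3]
grip_width: 0.0342
```

Call:
move_arm(increments=[28, -3, 20, 0, 0, 0, 0, 28, -8, 55, 0, 0, 0, 0, 28, -14, 95, 0, 0, 0, 0, 28, -20, 133, 0, 0, 0, 0, 28, -26, 170, 0, 0, 0, 0])

```text
time: 18.43
tcp_pos: [0.531, 0.1294, 0.1163]
tool_rot: [-0.757, 3.049, 0.0]
wrist_force: [0.0, 0.1, -0.1]
grip_width: 0.0343
```

Call:
move_arm(increments=[28, -6, 38, 0, 0, 0, 0, 28, -12, 78, 0, 0, 0, 0, 28, -18, 118, 0, 0, 0, 0, 28, -24, 155, 0, 0, 0, 0, 28, -28, 180, 0, 0, 0, 0])

```text
time: 18.85
tcp_pos: [0.5026, 0.3109, 0.1162]
tool_rot: [-0.76, 3.048, 0.001]
wrist_force: [0.2, 0.7, 0.3]
grip_width: 0.0346
```

```bash
python3 - <<'E'
from h import *
s=manip.read_state();print(s["q"].round(2),s["tcp_pos"],s["wrist_force"],s["grip_width"])
w=wrist("w20"); s=manip.read_state();print(s["tcp_pos"],s["tool_rot"])
E
```

```text
[ 0.42  0.41 -0.04  1.12  0.   -1.64] [0.5025903  0.31085274 0.11616559] [0.1560065  0.67237536 0.25427492] 0.03462887776401943
[0.50204959 0.31358994 0.1160242 ] [-7.62937558e-01  3.04746390e+00  2.50612472e-03]
```

View pics/w20.png

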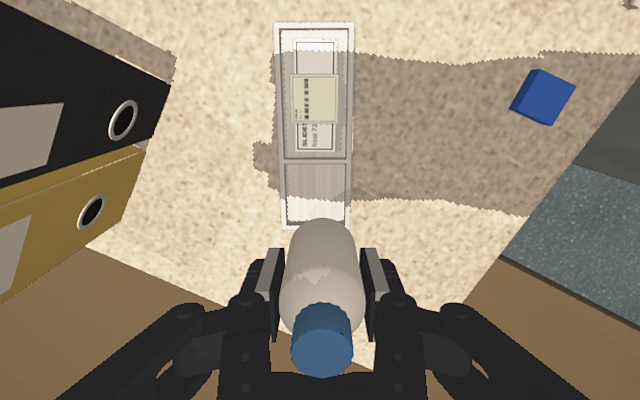

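```bash
python3 - <<'E'
from h import *
w=load("w20"); K=w["K"]; Mi=np.linalg.inv(w["mount"])
def pt(x,y,z):
    c=Mi@np.array([x,y,z,1]); p=K@c[:3]; return p[:2]/p[2]
for yo in (0,.002,.004,.006):
    th=np.linspace(0,2*np.pi,60); P=np.array([pt(.0175*np.cos(t),yo+.0175*np.sin(t),.0133) for t in th])
    Q=np.array([pt(.0105*np.cos(t),yo+.0105*np.sin(t),.0133-.078) for t in th])
    print(yo,P[:,1].min().round(1),P[:,0].min().round(1),P[:,0].max().round(1),"cap rows",Q[:,1].min().round(1),Q[:,1].max().round(1),Q[:,0].min(),Q[:,0].max())
E
```

```text
0 193.4 292.0 349.1 cap rows 273.2 318.3 293.58321392221546 346.32004723476155
0.002 196.6 292.1 349.0 cap rows 277.7 322.4 293.72004719034777 346.2142684551012
0.004 199.7 292.2 349.0 cap rows 282.1 326.4 293.855626561556 346.1094577960426
0.006 202.9 292.3 348.9 cap rows 286.5 330.4 293.9899691927043 346.005602027314
```

```bash
python3 - <<'E'
from h import *
w=load("w20"); K=w["K"]; Mi=np.linalg.inv(w["mount"])
def pt(x,y,z):
    c=Mi@np.array([x,y,z,1]); p=K@c[:3]; return p[:2]/p[2]
for yo in (-.002,0,.002,.004,.006):
    th=np.linspace(0,2*np.pi,60); P=np.array([pt(.0175*np.cos(t),yo+.0175*np.sin(t),-.0133) for t in th])
    Q=np.array([pt(.0105*np.cos(t),yo+.0105*np.sin(t),-.0133-.078) for t in th])
    print(yo,P[:,1].min().round(1),P[:,0].min().round(1),P[:,0].max().round(1),"cap rows",Q[:,1].min().round(1),Q[:,1].max().round(1),Q[:,0].min(),Q[:,0].max())
k=np.array([1,1])
box(w,"tray",[(273,22),(354,22),(0,0),(0,0)],(0,0),1,.014)
print(bp(w,px([(279,160),(350,160)],(0,0),1),.014)*1000)
E
```

```text
-0.002 205.7 287.9 352.9 cap rows 312.7 365.7 287.02525873959985 352.0249371341928
0 209.3 288.0 352.8 cap rows 318.0 370.5 287.2309222627563 351.86243570899376
0.002 212.8 288.1 352.7 cap rows 323.3 375.1 287.43426754590797 351.7017632054586
0.004 216.4 288.2 352.6 cap rows 328.5 379.8 287.6353335661949 351.542888920136
0.006 219.9 288.3 352.5 cap rows 333.7 384.3 287.83415843185014 351.3857828330057
tray [669.4 252.3] len [60.3, 259.7, 0.0, 199.5] ang [-152.1, 24.7, 0.0, -156.2]
[[542.08318417 311.60500477  14.        ]
 [489.31424585 283.63611332  14.        ]]
```

Call:
move_arm(increments=[28, 0.9, 7.8, -25, 0, 0, 0, 28, 0.9, 7.8, -60, 0, 0, 0, 28, 0.9, 7.8, -90, 0, 0, 0, 28, 0.9, 7.8, -110, 0, 0, 0, 28, 0.9, 7.8, -115, 0, 0, 0])

```text
time: 19.32
tcp_pos: [0.5026, 0.3147, -0.002]
tool_rot: [0.757, -3.044, 0.001]
wrist_force: [-0.8, 0.3, -0.7]
grip_width: 0.0342
```

Call:
move_arm(increments=[28, 0, 0, 0, 0, 0, 0, 28, 0, 0, 0, 0, 0, 0])

```text
time: 19.48
tcp_pos: [0.5051, 0.3158, 0.0022]
tool_rot: [-0.757, 3.048, 0.0]
wrist_force: [0.4, 0.3, -0.0]
grip_width: 0.035
```

```bash
python3 - <<'E'
from h import *
s=manip.read_state();print(s["tcp_pos"],s["wrist_force"],s["grip_width"])
w=wrist("w21"); b=snapshot("side"); 
cv2.imwrite("pics/t22.png",np.hstack([w["frame"][:,120:520],cv2.resize(b["frame"][110:210,250:350],(400,400))]))
E
```

```text
[0.50508851 0.31575228 0.00220866] [ 0.40965838  0.31516258 -0.01933584] 0.03498213947285072
```

View pics/t22.png

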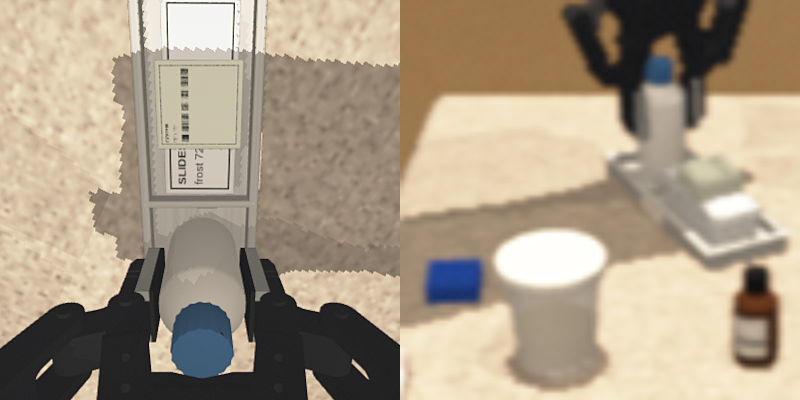

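Call:
move_arm(increments=[28, -2.2, 5.6, 0, 0, 0, 0, 28, -2.2, 5.6, -2, 0, 0, 0, 28, -2.2, 5.6, -6, 0, 0, 0, 28, -2.2, 5.6, -9, 0, 0, 0, 28, -2.2, 5.6, -9, 0, 0, 0])

```text
time: 20.0
tcp_pos: [0.5019, 0.3211, -0.0085]
tool_rot: [0.758, -3.048, 0.0]
wrist_force: [-0.2, -0.3, -0.8]
grip_width: 0.0348
```

Call:
move_arm(increments=[28, 0, 0, -1, 0, 0, 0, 28, 0, 0, -2, 0, 0, 0, 28, 0, 0, -2, 0, 0, 0])

```text
time: 20.25
tcp_pos: [0.5024, 0.3212, -0.0093]
tool_rot: [-0.758, 3.049, 0.0]
wrist_force: [-2.0, 0.3, 7.6]
grip_width: 0.0344
```

Contact (7.6 N) at the expected height. Release, retreat upward, and look.

Call:
move_arm(increments=[56, 0, 0, 0, 0, 0, 0, 56, 0, 0, 0, 0, 0, 0, 56, 0, 0, 0, 0, 0, 0, 56, 0, 0, 20, 0, 0, 0, 56, 0, 0, 50, 0, 0, 0])

```text
time: 20.67
tcp_pos: [0.5007, 0.3204, 0.0385]
tool_rot: [0.756, -3.044, 0.001]
wrist_force: [0.5, 0.6, -0.6]
grip_width: 0.0561
```

Call:
move_arm(increments=[60, 0, 0, 40, 0, 0, 0, 60, 0, 0, 80, 0, 0, 0, 60, 30, -40, 110, 0, 0, 0, 60, 60, -80, 110, 0, 0, 0, 60, 90, -110, 110, 0, 0, 0])

```text
time: 21.08
tcp_pos: [0.5776, 0.2281, 0.1516]
tool_rot: [-0.76, 3.045, -0.0]
wrist_force: [-0.5, 1.1, -0.9]
grip_width: 0.06
```

```bash
python3 - <<'E'
from h import *
s=manip.read_state();print(s["q"].round(2),s["tcp_pos"],s["wrist_force"],s["grip_width"])
w=wrist("w22"); b=snapshot("side"); 
cv2.imwrite("pics/t23.png",np.hstack([w["frame"][:,120:520],cv2.resize(b["frame"][110:210,250:350],(400,400))]))
E
```

```text
[ 0.24  0.44  0.11  1.24 -0.   -1.81] [0.57761471 0.22809641 0.15156257] [-0.48694289  1.07940228 -0.86870505] 0.05995529505784423
```

View pics/t23.png

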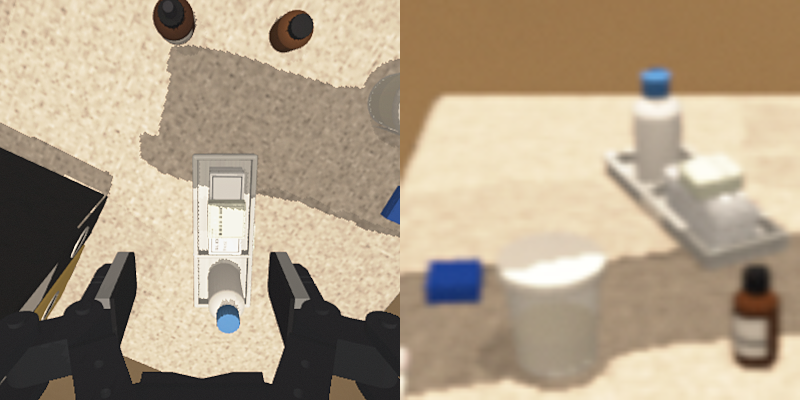

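```bash
python3 - <<'E'
from h import *
d=load("w16"); print(bp(d,[(80,155),(125,0)],0).round(3), bp(d,[(40,165),(80,60)],.06).round(3))
d=load("w22"); print(proj(d,[[.5013,.3244,.082],[.5013,.3244,.004]]).round(1)); 
cv2.imwrite("pics/t24.png",cv2.resize(d["frame"][:120,220:480],None,fx=3,fy=3))
print(manip.read_state()["tcp_pos"])
E
```

```text
[[0.798 0.254 0.   ]
 [0.8   0.107 0.   ]] [[0.792 0.245 0.06 ]
 [0.784 0.155 0.06 ]]
[[346.6 323.1]
 [342.  275.4]]
[0.58003576 0.22484746 0.14928867]
```

View pics/t24.png

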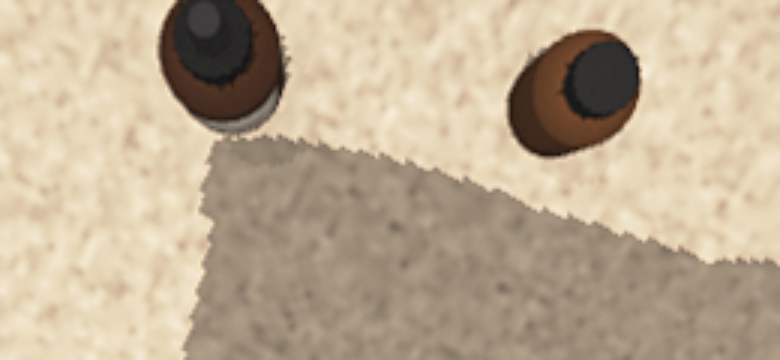

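```bash
python3 - <<'E'
from h import *
d=load("w22"); print(bp(d,[(287.7,5.8)],.085)*1000, bp(d,[(421.6,25.7)],.059)*1000)
E
```

```text
[[656.04116832 125.89178269  85.        ]] [[569.3241603   89.06684829  59.        ]]
```

Call:
move_arm(increments=[60, 76, -98, 0, 0, 0, -35, 60, 76, -98, 0, 0, 0, -35, 60, 76, -98, 0, 0, 0, -35, 60, 76, -98, 0, 0, 0, -35, 60, 76, -98, 0, 0, 0, -35])

```text
time: 21.6
tcp_pos: [0.6534, 0.1289, 0.1482]
tool_rot: [-0.209, -3.134, 0.0]
wrist_force: [0.1, 1.0, 0.4]
grip_width: 0.0602
```

Call:
move_arm(increments=[60, 0, 0, 0, 0, 0, -18, 60, 0, 0, 0, 0, 0, -18, 60, 0, 0, 0, 0, 0, -18, 60, 0, 0, 0, 0, 0, -18])

```text
time: 21.93
tcp_pos: [0.6523, 0.131, 0.1488]
tool_rot: [-0.687, -3.065, 0.0]
wrist_force: [0.5, -0.2, 0.4]
grip_width: 0.06
```

```bash
python3 - <<'E'
from h import *
s=manip.read_state();print(s["q"].round(2),s["tcp_pos"],np.degrees(2*np.arctan2(s["tool_rot"][1],s["tool_rot"][0]))%360-90,s["wrist_force"],s["grip_width"])
w=wrist("w23"); s=manip.read_state();print(s["tcp_pos"])
E
```

```text
[ 0.08  0.52  0.25  1.3   0.   -1.05] [0.65225499 0.13101452 0.14882093] 64.74208683406408 [ 0.45250983 -0.19755613  0.44716872] 0.060019137505307366
[0.6522966  0.1310395  0.14883692]
```

View pics/w23.png

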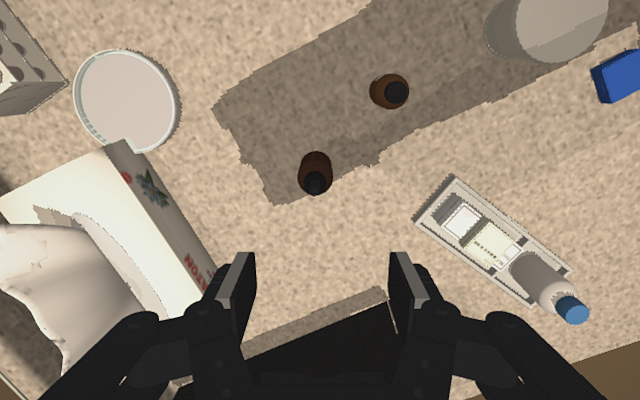

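Call:
move_arm(increments=[60, 2.9, -5.6, -30, 0, 0, 0, 60, 2.9, -5.6, -65, 0, 0, 0, 60, 2.9, -5.6, -90, 0, 0, 0, 60, 2.9, -5.6, -100, 0, 0, 0, 60, 2.9, -5.6, -100, 0, 0, 0])

```text
time: 22.4
tcp_pos: [0.6539, 0.1252, 0.047]
tool_rot: [-0.678, -3.064, 0.002]
wrist_force: [-0.5, -0.1, 0.4]
grip_width: 0.0605
```

```bash
python3 - <<'E'
from h import *
s=manip.read_state();print(s["tcp_pos"],s["wrist_force"],s["grip_width"])
w=wrist("w24"); b=snapshot("side"); 
cv2.imwrite("pics/t25.png",np.hstack([w["frame"][:,120:520],cv2.resize(b["frame"][120:220,320:420],(400,400))]))
E
```

```text
[0.65390961 0.12518861 0.04695904] [-0.54668399 -0.1166641   0.392721  ] 0.06052696955703689
```

View pics/t25.png

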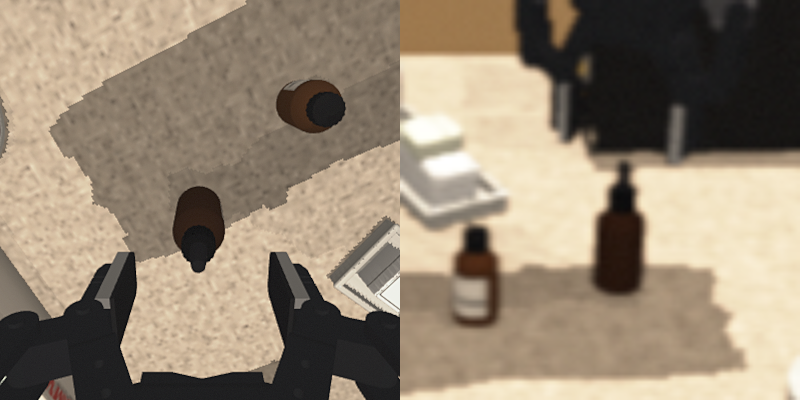

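```bash
python3 - <<'E'
from h import *
d=load("w24"); print(bp(d,[(317.5,266)],.085)*1000); s=manip.read_state(); print(s["tcp_pos"])
for c in ([.655,.1255],[.654,.125]):
  th=np.linspace(0,6.28,60); P=proj(d,np.c_[c[0]+.0155*np.cos(th),c[1]+.0155*np.sin(th),0*th]); print(P.min(0),P.max(0))
E
```

```text
[[656.27623747 125.50085525  85.        ]]
[0.65589783 0.12532296 0.05026438]
[298.13138928 182.93622393] [341.96730561 224.20981194]
[299.08814919 181.71862457] [342.97420561 223.0854673 ]
```

Call:
move_arm(increments=[60, 0, 1, -30, 0, 0, 0, 60, 0, 1, -52, 0, 0, 0, 60, 0, 1, -62, 0, 0, 0, 60, 0, 1, -64, 0, 0, 0, 60, 0, 1, -64, 0, 0, 0])

```text
time: 22.92
tcp_pos: [0.656, 0.1262, -0.0138]
tool_rot: [0.682, 3.066, 0.0]
wrist_force: [-0.5, 0.3, 1.1]
grip_width: 0.06
```

Call:
move_arm(increments=[24, 0, 0, 0, 0, 0, 0, 24, 0, 0, 0, 0, 0, 0, 24, 0, 0, 0, 0, 0, 0, 24, 0, 0, 0, 0, 0, 0, 24, 0, 0, 0, 0, 0, 0])

```text
time: 23.33
tcp_pos: [0.6563, 0.1262, -0.0134]
tool_rot: [0.682, 3.064, 0.001]
wrist_force: [-0.6, 0.6, 6.5]
grip_width: 0.0302
```

```bash
python3 - <<'E'
from h import *
s=manip.read_state();print(s["tcp_pos"],s["wrist_force"],s["grip_width"])
w=wrist("w25"); b=snapshot("side"); 
cv2.imwrite("pics/t26.png",np.hstack([w["frame"][:,120:520],cv2.resize(b["frame"][120:220,320:420],(400,400))]))
E
```

```text
[ 0.65632791  0.12623072 -0.01340279] [-0.55614585  0.58630158  6.52880397] 0.03019798092106291
```

View pics/t26.png

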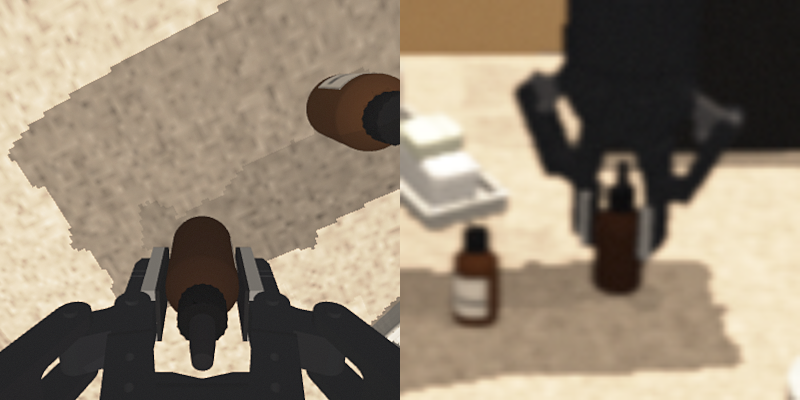

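Call:
move_arm(increments=[24, 0, 0, 20, 0, 0, 0, 24, 0, 0, 50, 0, 0, 0, 24, 0, 0, 85, 0, 0, 0, 24, 0, 0, 110, 0, 0, 0, 24, 0, 0, 120, 0, 0, 0])

```text
time: 23.85
tcp_pos: [0.657, 0.1263, 0.1098]
tool_rot: [0.681, 3.061, 0.002]
wrist_force: [0.7, -0.3, -0.4]
grip_width: 0.0303
```

Call:
move_arm(increments=[24, -12, -20, 0, 0, 0, 0, 24, -30, -55, 0, 0, 0, 0, 24, -48, -92, 0, 0, 0, 0, 24, -66, -128, 0, 0, 0, 0, 24, -82, -162, 0, 0, 0, 0])

```text
time: 24.27
tcp_pos: [0.572, -0.0372, 0.105]
tool_rot: [-0.682, -3.067, 0.0]
wrist_force: [1.9, -0.7, -0.7]
grip_width: 0.0305
```

Call:
move_arm(increments=[24, -18, -36, 0, 0, 0, 0, 24, -36, -72, 0, 0, 0, 0, 24, -54, -108, 0, 0, 0, 0, 24, -72, -140, 0, 0, 0, 0, 24, -82, -165, 0, 0, 0, 0])

```text
time: 24.68
tcp_pos: [0.4894, -0.2028, 0.1051]
tool_rot: [-0.684, -3.066, 0.0]
wrist_force: [0.7, -0.3, 0.0]
grip_width: 0.0301
```

Call:
move_arm(increments=[24, -15, -30, 0, 0, 0, 0, 24, -28, -50, 0, 0, 0, 0, 24, -28, -54, 0, 0, 0, 0, 24, -28, -54, 0, 0, 0, 0])

```text
time: 25.02
tcp_pos: [0.4629, -0.256, 0.105]
tool_rot: [0.686, 3.066, -0.0]
wrist_force: [0.4, 0.3, -0.5]
grip_width: 0.0305
```

```bash
python3 - <<'E'
from h import *
s=manip.read_state();print(s["q"].round(2),s["tcp_pos"],np.degrees(2*np.arctan2(s["tool_rot"][1],s["tool_rot"][0]))%360-90,s["wrist_force"],s["grip_width"])
w=wrist("w26"); s=manip.read_state();print(s["tcp_pos"])
E
```

```text
[-0.66  0.31 -0.22  1.04  0.   -1.79] [ 0.46289542 -0.25603775  0.10502044] 64.77527661983589 [ 0.42714954  0.27212355 -0.46052873] 0.030500568018336432
[ 0.46330459 -0.25503293  0.10499537]
```

View pics/w26.png

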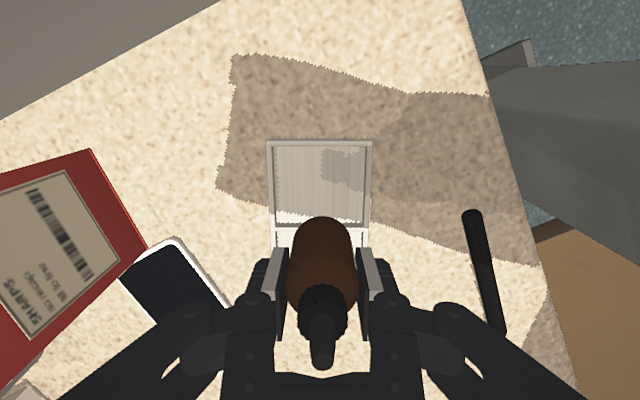

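```bash
python3 - <<'E'
from h import *
d=load("w26"); P=bp(d,[(266.5,141.5),(372.5,141)],.014)[:,:2]*1000; u=np.array([np.cos(np.radians(65)),np.sin(np.radians(65))])
print(P,np.linalg.norm(P[0]-P[1]),np.degrees(np.arctan2(*(P[0]-P[1])[::-1])),P.mean(0)+39*u,P.mean(0)+100*u)
E
```

```text
[[ 487.01809084 -307.24746049]
 [ 410.74530155 -271.61716017]] 84.1846582600324 -25.0393010477457 [ 465.3638084  -254.08630663] [ 491.14352237 -198.80153162]
```

Call:
move_arm(increments=[24, 1, 0, -25, 0, 0, 0, 24, 1, 0, -60, 0, 0, 0, 24, 1, 0, -90, 0, 0, 0, 24, 1, 0, -103, 0, 0, 0, 24, 1, 0, -106, 0, 0, 0])

```text
time: 25.48
tcp_pos: [0.4635, -0.2526, -0.0034]
tool_rot: [-0.679, -3.064, -0.003]
wrist_force: [-0.2, 1.8, -1.4]
grip_width: 0.0304
```

Call:
move_arm(increments=[24, 0, 0, 0, 0, 0, 0, 24, 0, 0, 0, 0, 0, 0])

```text
time: 25.65
tcp_pos: [0.4652, -0.2546, -0.0]
tool_rot: [0.681, 3.066, -0.001]
wrist_force: [0.3, -0.4, -1.1]
grip_width: 0.0304
```

Call:
move_arm(increments=[24, -0.8, -0.3, -4, 0, 0, 0, 24, -0.8, -0.3, -7, 0, 0, 0, 24, -0.8, -0.3, -8.5, 0, 0, 0, 24, -0.8, -0.3, -8.5, 0, 0, 0])

```text
time: 25.98
tcp_pos: [0.4637, -0.2553, -0.0093]
tool_rot: [0.682, 3.066, -0.0]
wrist_force: [0.1, 0.1, -0.1]
grip_width: 0.0303
```

Call:
move_arm(increments=[24, 0, 0, -1, 0, 0, 0, 24, 0, 0, -1.5, 0, 0, 0, 24, 0, 0, -1.5, 0, 0, 0])

```text
time: 26.23
tcp_pos: [0.464, -0.2555, -0.0097]
tool_rot: [0.682, 3.065, -0.001]
wrist_force: [-3.7, 3.1, 19.2]
grip_width: 0.03
```

Call:
move_arm(increments=[24, 0, 0, 1, 0, 0, 0, 54, 0, 0, 1, 0, 0, 0, 54, 0, 0, 1, 0, 0, 0, 54, 0, 0, 1, 0, 0, 0, 54, 0, 0, 30, 0, 0, 0])

```text
time: 26.65
tcp_pos: [0.4613, -0.2535, 0.0156]
tool_rot: [-0.681, -3.061, -0.004]
wrist_force: [-0.5, 0.1, -0.9]
grip_width: 0.054
```

Call:
move_arm(increments=[60, 0, 0, 40, 0, 0, 0, 60, 0, 0, 80, 0, 0, 0, 60, 0, 0, 120, 0, 0, 0, 60, 15, 30, 130, 0, 0, 0, 60, 30, 65, 130, 0, 0, 0])

```text
time: 27.07
tcp_pos: [0.4952, -0.1918, 0.1524]
tool_rot: [0.687, 3.06, -0.003]
wrist_force: [0.9, 0.5, -1.0]
grip_width: 0.0599
```

```bash
python3 - <<'E'
from h import *
s=manip.read_state();print(s["tcp_pos"],s["wrist_force"],s["grip_width"])
w=wrist("w27"); b=snapshot("scene"); 
cv2.imwrite("pics/t27.png",np.hstack([w["frame"][:,120:520],cv2.resize(b["frame"][190:310,340:460],(400,400))]))
print(proj(w,[[.4651,-.2534,.089],[.4651,-.2534,.004]]))
E
```

```text
[ 0.49524214 -0.19179058  0.15243782] [ 0.91463881  0.51569972 -1.00494186] 0.05988128174869172
[[323.23425848 101.07701762]
 [323.3386938   95.84709178]]
```

View pics/t27.png

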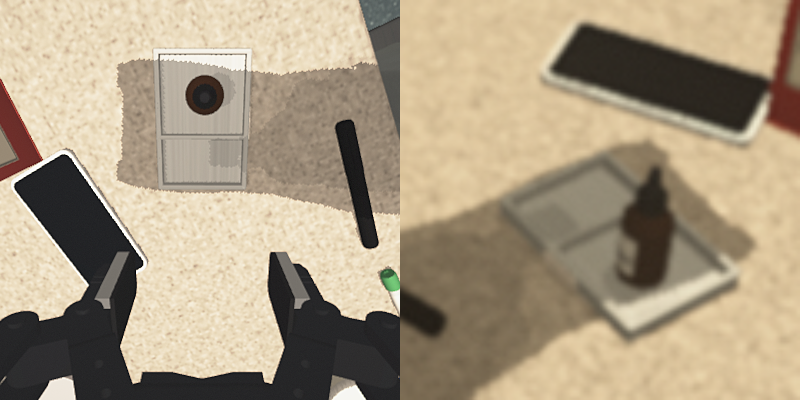

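Call:
move_arm(increments=[60, 40, 155, -10, 0, 0, 0, 60, 40, 155, -10, 0, 0, 0, 60, 40, 155, -10, 0, 0, 0, 60, 40, 155, -10, 0, 0, 0, 60, 40, 155, -10, 0, 0, 0])

```text
time: 27.58
tcp_pos: [0.5339, -0.0303, 0.1384]
tool_rot: [-0.675, -3.067, -0.002]
wrist_force: [0.7, -0.0, 0.2]
grip_width: 0.0602
```

Call:
move_arm(increments=[60, 33, 120, -30, 0, 0, 0, 60, 33, 120, -30, 0, 0, 0, 60, 33, 120, -30, 0, 0, 0, 60, 33, 120, -30, 0, 0, 0, 60, 33, 120, -30, 0, 0, 0])

```text
time: 28.0
tcp_pos: [0.5663, 0.0863, 0.108]
tool_rot: [-0.677, -3.066, 0.001]
wrist_force: [-0.1, 0.2, -0.3]
grip_width: 0.0598
```

```bash
python3 - <<'E'
from h import *
d=load("w27"); box(d,"btray",[(273,49),(372,49),(366.5,188),(277,189.5)],(0,0),1,.014)
s=manip.read_state();print(s["tcp_pos"],s["wrist_force"],s["grip_width"])
w=wrist("w28"); s=manip.read_state();print(s["tcp_pos"],np.degrees(2*np.arctan2(s["tool_rot"][1],s["tool_rot"][0]))%360-90)
E
```

```text
btray [ 476.3 -232.4] len [85.1, 124.9, 87.2, 126.7] ang [154.6, 64.8, -24.3, -116.2]
[0.56628812 0.08627792 0.10800643] [-0.09375795  0.20645435 -0.30832902] 0.0598124732466938
[0.56633725 0.08490198 0.1085882 ] 64.9940216672332
```

View pics/w28.png

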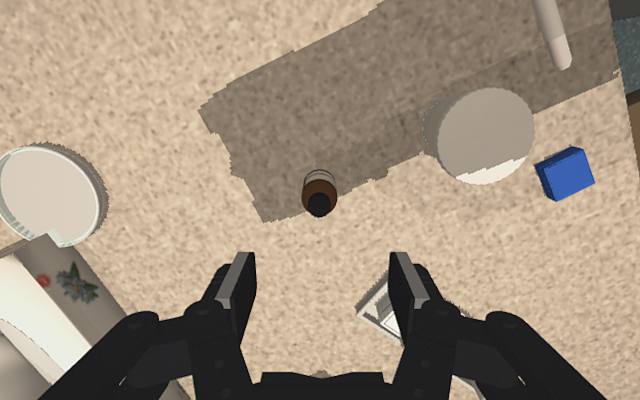

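```bash
python3 - <<'E'
from h import *
d=load("w28"); print(bp(d,[(319.3,204.3)],.059)*1000)
E
```

```text
[[568.38814434  87.24878876  59.        ]]
```

Call:
move_arm(increments=[60, 2, 3, -35, 0, 0, 0, 60, 2, 3, -70, 0, 0, 0, 60, 2, 3, -100, 0, 0, 0, 60, 2, 3, -115, 0, 0, 0, 60, 2, 3, -115, 0, 0, 0])

```text
time: 28.47
tcp_pos: [0.5664, 0.086, -0.0086]
tool_rot: [-0.684, -3.061, 0.002]
wrist_force: [-0.4, -0.1, -0.3]
grip_width: 0.0601
```

Call:
move_arm(increments=[60, 0, 0, -5, 0, 0, 0, 60, 0, 0, -12, 0, 0, 0, 60, 0, 0, -14, 0, 0, 0, 60, 0, 0, -14, 0, 0, 0])

```text
time: 28.8
tcp_pos: [0.5689, 0.0875, -0.0196]
tool_rot: [0.683, 3.066, 0.0]
wrist_force: [-0.4, -0.1, 0.6]
grip_width: 0.0599
```

```bash
python3 - <<'E'
from h import *
s=manip.read_state();print(s["tcp_pos"],s["wrist_force"],s["grip_width"])
w=wrist("w29"); b=snapshot("side"); 
cv2.imwrite("pics/t28.png",np.hstack([w["frame"][:,120:520],cv2.resize(b["frame"][120:220,280:380],(400,400))]))
E
```

```text
[ 0.56885349  0.0875497  -0.01959188] [-0.39824107 -0.07557387  0.63268502] 0.05988420332066107
```

View pics/t28.png

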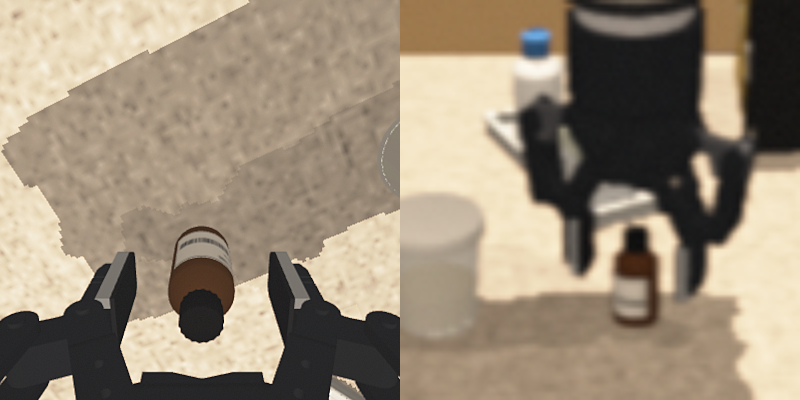

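Call:
move_arm(increments=[22, 0, 0, 0, 0, 0, 0, 22, 0, 0, 0, 0, 0, 0, 22, 0, 0, 0, 0, 0, 0, 22, 0, 0, 0, 0, 0, 0, 22, 0, 0, 0, 0, 0, 0])

```text
time: 29.32
tcp_pos: [0.5688, 0.0879, -0.0195]
tool_rot: [0.682, 3.066, 0.0]
wrist_force: [-0.9, 0.2, 6.1]
grip_width: 0.0274
```

Call:
move_arm(increments=[22, 0, 0, 20, 0, 0, 0, 22, 0, 0, 50, 0, 0, 0, 22, 0, 0, 85, 0, 0, 0, 22, 0, 0, 115, 0, 0, 0, 22, 0, 0, 130, 0, 0, 0])

```text
time: 29.73
tcp_pos: [0.5697, 0.0879, 0.1137]
tool_rot: [0.681, 3.063, 0.001]
wrist_force: [1.1, -1.5, -0.8]
grip_width: 0.0271
```

Call:
move_arm(increments=[22, -5, -20, 0, 0, 0, 0, 22, -14, -55, 0, 0, 0, 0, 22, -24, -92, 0, 0, 0, 0, 22, -32, -128, 0, 0, 0, 0, 22, -40, -160, 0, 0, 0, 0])

```text
time: 30.15
tcp_pos: [0.5279, -0.0739, 0.1101]
tool_rot: [0.682, 3.067, -0.0]
wrist_force: [-0.0, 0.0, -0.3]
grip_width: 0.0273
```

Call:
move_arm(increments=[22, -10, -36, 0, 0, 0, 0, 22, -20, -72, 0, 0, 0, 0, 22, -28, -100, 0, 0, 0, 0, 22, -36, -124, 0, 0, 0, 0, 22, -36, -126, 0, 0, 0, 0])

```text
time: 30.57
tcp_pos: [0.4915, -0.2016, 0.11]
tool_rot: [-0.687, -3.065, 0.001]
wrist_force: [-0.3, 0.5, -1.1]
grip_width: 0.0271
```

```bash
python3 - <<'E'
from h import *
s=manip.read_state();print(s["tcp_pos"],s["wrist_force"],s["grip_width"])
w=wrist("w30"); s=manip.read_state();print(s["tcp_pos"],np.degrees(2*np.arctan2(s["tool_rot"][1],s["tool_rot"][0]))%360-90)
E
```

```text
[ 0.49149234 -0.20161123  0.11001295] [-0.25867475  0.5226289  -1.05305955] 0.02712579557735553
[ 0.49200179 -0.20018881  0.10996299] 64.7377352806561
```

View pics/w30.png

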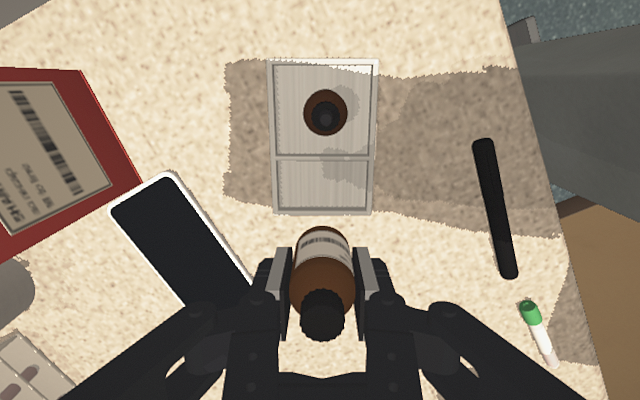

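```bash
python3 - <<'E'
from h import *
w=load("w30"); K=w["K"]; Mi=np.linalg.inv(w["mount"])
def pt(x,y,z):
    c=Mi@np.array([x,y,z,1]); p=K@c[:3]; return p[:2]/p[2]
for yo in (-.002,0,.002,.004): print(yo,pt(0,yo-.014,-.0195).round(1))
box(w,"btray",[(267,60),(378.5,60),(371.5,214),(274,214.5)],(0,0),1,.014)
# divider
P=bp(w,[(275,157.5),(373,157.5)],.014)[:,:2]*1000; print(P.mean(0))
E
```

```text
-0.002 [321.4 217.4]
0 [321.4 221.1]
0.002 [321.5 224.7]
0.004 [321.5 228.3]
btray [ 475.9 -232.2] len [83.9, 124.4, 84.5, 124.9] ang [154.6, 64.8, -25.0, -115.4]
[ 480.21189867 -220.67082211]
```

Call:
move_arm(increments=[22, -1.8, -0.5, -25, 0, 0, 0, 22, -1.8, -0.5, -60, 0, 0, 0, 22, -1.8, -0.5, -95, 0, 0, 0, 22, -1.8, -0.5, -112, 0, 0, 0, 22, -1.8, -0.5, -115, 0, 0, 0])

```text
time: 31.03
tcp_pos: [0.4891, -0.1966, -0.0078]
tool_rot: [-0.68, -3.062, -0.003]
wrist_force: [-0.5, 0.5, -1.1]
grip_width: 0.0276
```

Call:
move_arm(increments=[22, 0, 0, 0, 0, 0, 0, 22, 0, 0, 0, 0, 0, 0])

```text
time: 31.2
tcp_pos: [0.4916, -0.1985, -0.0038]
tool_rot: [0.681, 3.066, -0.0]
wrist_force: [0.2, 0.6, -0.1]
grip_width: 0.0273
```

```bash
python3 - <<'E'
from h import *
s=manip.read_state();print(s["tcp_pos"],s["wrist_force"],s["grip_width"])
w=wrist("w31"); b=snapshot("scene"); 
cv2.imwrite("pics/t29.png",np.hstack([w["frame"][:,120:520],cv2.resize(b["frame"][190:310,340:460],(400,400))]))
E
```

```text
[ 0.49158032 -0.19850407 -0.00384985] [ 0.19118301  0.57815087 -0.08083815] 0.02725826606718401
```

View pics/t29.png

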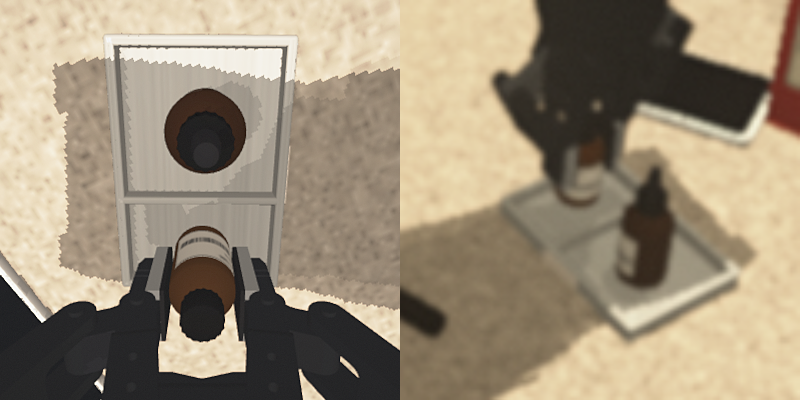

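Clear. Correct to the target (shift -1.4, -2.2) and lower about 11 mm.

Call:
move_arm(increments=[22, -1.4, -2.2, -4, 0, 0, 0, 22, -1.4, -2.2, -8, 0, 0, 0, 22, -1.4, -2.2, -11, 0, 0, 0, 22, -1.4, -2.2, -11, 0, 0, 0])

```text
time: 31.63
tcp_pos: [0.4894, -0.201, -0.0161]
tool_rot: [0.683, 3.066, -0.0]
wrist_force: [0.8, 0.4, 0.3]
grip_width: 0.0272
```

Call:
move_arm(increments=[22, 0, 0, -0.8, 0, 0, 0, 22, 0, 0, -0.8, 0, 0, 0])

```text
time: 31.8
tcp_pos: [0.4895, -0.201, -0.0162]
tool_rot: [0.682, 3.066, -0.0]
wrist_force: [-2.4, 0.9, 11.5]
grip_width: 0.0276
```

Call:
move_arm(increments=[22, 0, 0, 0.5, 0, 0, 0, 50, 0, 0, 0.5, 0, 0, 0, 50, 0, 0, 0.5, 0, 0, 0, 50, 0, 0, 0.5, 0, 0, 0, 50, 0, 0, 30, 0, 0, 0])

```text
time: 32.22
tcp_pos: [0.487, -0.1994, 0.0098]
tool_rot: [-0.681, -3.06, -0.003]
wrist_force: [-0.3, 0.5, -0.6]
grip_width: 0.05
```

Call:
move_arm(increments=[60, 0, 0, 40, 0, 0, 0, 60, 0, 0, 80, 0, 0, 0, 60, 0, 0, 120, 0, 0, 0, 60, -20, 30, 150, 0, 0, 0, 60, -40, 65, 150, 0, 0, 0])

```text
time: 32.63
tcp_pos: [0.4531, -0.1402, 0.1671]
tool_rot: [0.684, 3.059, -0.003]
wrist_force: [1.7, 1.3, 0.5]
grip_width: 0.0596
```

Call:
move_arm(increments=[60, -40, 120, 80, 0, 0, -30, 60, -40, 120, 80, 0, 0, -30, 60, -40, 120, 80, 0, 0, -30, 60, -40, 120, 80, 0, 0, -30, 60, -40, 120, 80, 0, 0, -30])

```text
time: 33.05
tcp_pos: [0.4102, -0.0154, 0.246]
tool_rot: [1.459, 2.778, 0.003]
wrist_force: [1.9, -0.7, 0.5]
grip_width: 0.0601
```

```bash
python3 - <<'E'
from h import *
s=manip.read_state();print(s["tcp_pos"],s["wrist_force"],s["grip_width"])
w=wrist("w32"); b=snapshot("scene"); c=snapshot("side")
cv2.imwrite("pics/t30.png",np.hstack([cv2.resize(b["frame"][150:310,190:460],(400,300)),cv2.resize(c["frame"][110:260,220:420],(400,300))]))
u=np.array([.423,.906]);v=np.array([-.466,.885])
c1=np.array([.4757,-.2319]);c2=np.array([.5256,.2784])
for n,p,z in [("drop",c1-.024*u,.089),("small",c1+.037*u,.063),("squeeze",c2+.052*v,.082),("cover",c2-.03*v,.045)]: print(n,proj(w,[*p,z]).round(1))
E
```

```text
[ 0.41021064 -0.015422    0.24597442] [ 1.93221425 -0.6547364   0.47952225] 0.06009088448900185
drop [[76.8 71.6]]
small [[134.5 125.5]]
squeeze [[501.5 369.2]]
cover [[429.7 342. ]]
```

View pics/w32.png

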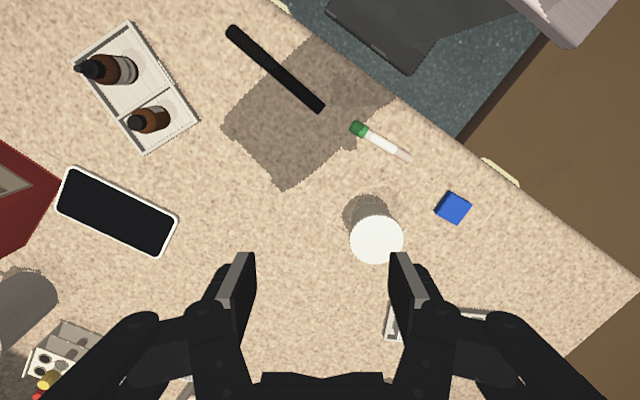

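View pics/t30.png

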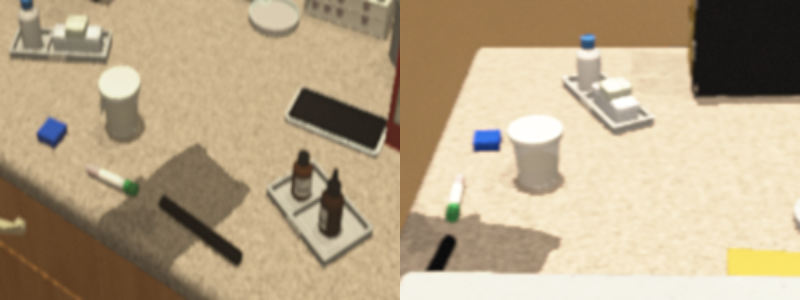

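```bash
python3 - <<'E'
from h import *
d=load("w16"); k=np.array([5,3])
box(d,"carton",[(177,133),(345,133),(335,351),(181,351)],(270,200),k,.031)
box(d,"cover",[(166,224),(350,224),(345,317),(169,316)],(270,200),k,.045)
d=load("w22"); cv2.imwrite("pics/t31.png",cv2.resize(d["frame"][150:340,310:390],None,fx=7,fy=3.1,interpolation=cv2.INTER_CUBIC))
E
```

```text
carton [539.2 252. ] len [31.5, 81.3, 31.2, 81.3] ang [-152.2, 117.1, 27.8, -62.6]
cover [539.4 252.1] len [33.9, 33.6, 33.5, 33.3] ang [-152.2, 117.0, 27.2, -62.3]
```

View pics/t31.png

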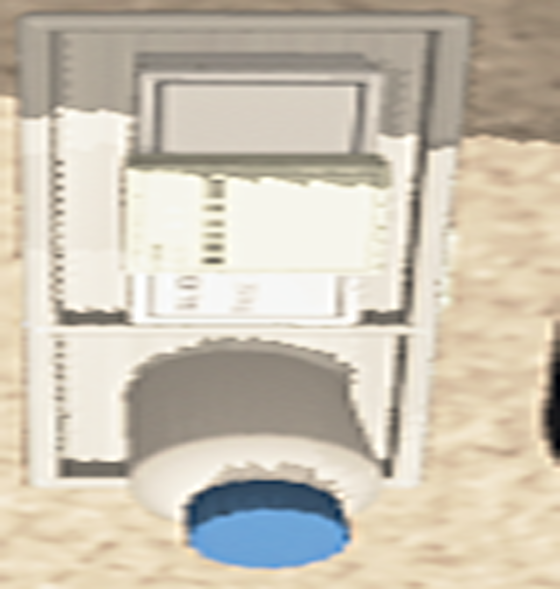

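The cover glass is centred on the carton to about 0.3 mm. Everything is in place and the arm is clear, so I'm handing in.

```bash
python3 - <<'E'
from h import *
print(manip.hand_in(), manip.read_state()["time"])
E
```

```text
the job is handed in; nothing more can be done
the job is handed in; nothing more can be done
```

Both kits are made up and the job was handed in at about 33 s of the 120 s allowed; no verdict was reported.

**Order:** I placed the slide carton, then the cover-glass carton on top of it, then the squeeze bottle, the dropper bottle and the small bottle.

**Last checks:**
- **Slide and cover cartons:** the cover carton measured about 0.3 mm off the centre of the slide carton, with their sides aligned to about 1°. I measured this just after release, and a later picture still showed it in place.
- **Bottles:** all three stand upright in their compartments in the final pictures. Each was lowered until the force reading showed it touching the tray floor, at the expected height.
- **Specimen cup:** I did not touch it, and it still stands. The blue look-alike was also left alone.
- **Forces:** the highest wrist force in the readings I took was about 19 N, when the dropper bottle touched down.

**What disagreed:** the fingertips turned out to be about 37 mm behind the stated tool point. My first attempt on the slide carton therefore closed above it without touching it. I measured the offset in two cameras and used it for every later grasp. The last wrist picture had part of the long tray hidden by the gripper, so that tray's final state rests on the scene and side views.

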